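# Turn over filter housings and slide them into the inspection nest

## Task

Get the aluminium filter housings ready for inspection: turn every one over so that its open, hollow side faces up, and push each one into a lane of its own in the three-lane nest, any lane, until it lies square between the guides and fully home against the steel stop. The slotted rack is there for standing a housing on end while you change your grip; leave the bottle, the screwdriver and the bin of screws alone.

Things in the scene. Friction and masses are not known exactly. Their poses are not given: they have to be found in the camera images.
- housing_a: milled aluminium filter housing, 90 g: a shallow open tray 80 (x) by 56 (y) by 14 mm (z) with 4 mm floor and walls, its hollow 10 mm deep and split by a web across the middle, small brass posts in it. Origin at the centre of the 80 x 56 x 14 block; z points out of the plain closed face: up at the start, down once the hollow side is up. Same either way round. Starts flat on the bench
- housing_b: another housing, the same as housing_a. Two or three of the three are present; an absent one reads None from the start
- housing_c: a third housing, the same as housing_a
- nest: fixed three-lane nest, 184 (x) by 262 (y) mm. Origin at the centre of its underside, z up, x the pushing direction, to the robot's right. Its bed is a flat plate, top 8 mm above the bench. The left half (x -92 to 0 mm) is the bare apron; from x = 0 white guide rails stand 20 mm above the bed, up to a steel stop bar across all lanes with its face at x = 80 mm, equally high, 12 mm thick
- lane0 (a point): where the centre of a housing lies when fully home in the lane at nest y = -78 mm (nest x = 40 mm, 15 mm above the bench); axes as the nest's. Each lane's mouth is 74 mm wide at the noses (nest x = 0), narrows to 59 mm at x = 30 mm, then runs straight to the stop
- lane1 (a point): the same for the middle lane, nest y = 0
- lane2 (a point): the same for the lane at nest y = +78 mm
- rack: fixed black plastic rack: foot 126 (x) by 36 (y) by 8 mm with four upright cheeks, each 10 mm thick and 36 mm wide, tops 40 mm above the bench, at x = -48, -16, 16, 48 mm. The three slots between are 22 mm wide and open at both ends: a housing stands in one on its 56 mm end, overhanging 10 mm each side and leaning up to about 14 degrees. Origin at the centre of its underside, z up
- slot (a point): centre of the middle slot's floor, 8 mm above the bench, axes as the rack's (x across the slots)
- bottle: white plastic bottle, 48 mm across, 110 mm tall, a bystander; origin at the centre of its underside
- driver: screwdriver 170 mm long lying on the bench, a bystander; origin near its middle
- screwbin: small open black bin of screws, 75 x 100 x 35 mm, a bystander; origin at the centre of its underside

How it is judged:
At the end, for the whole second after the job is handed in: Every housing that is present lies flat with its hollow side up (within about 5 degrees) and at rest in a lane of the nest, square to it within 3.5 degrees, its centre within 5 mm of that lane's home position (against the stop) (angle between each of housing_a, housing_b, housing_c's own z axis and vertical above 3.05 rad and linear speed of each of housing_a, housing_b, housing_c below 0.01 m/s and angle between the x axis of each of housing_a, housing_b, housing_c and the x axis of nest, either way round below 0.06 rad and (distance between housing_a and lane0 below 0.005 m or distance between housing_a and lane1 below 0.005 m or distance between housing_a and lane2 below 0.005 m) and (distance between housing_b and lane0 below 0.005 m or distance between housing_b and lane1 below 0.005 m or distance between housing_b and lane2 below 0.005 m) and (distance between housing_c and lane0 below 0.005 m or distance between housing_c and lane1 below 0.005 m or distance between housing_c and lane2 below 0.005 m)); the robot touches nothing.
It fails at once if a bystander (bottle, screwdriver or bin) is shifted by more than 20 mm (distance of any of bottle, driver, screwbin from where it was at the start of the episode above 0.02 m).
Of housing_a, housing_b, housing_c only 2 to 3 are there at a start; the rules pass over those that are not, and their reading is None.
At some moment in a run one of housing_a, housing_b, housing_c may be knocked a few centimetres aside while the robot is not near it.
Once in a run the grip may slacken for a moment while it holds something.
It also fails if it takes over 210 s, if anything falls off the work surface, if the arm or the gripper's body presses on something with over 40 N, if the wrist force passes 120 N, or if a joint passes its speed limit or range.

## Robot

A 6-joint arm with a two-finger parallel gripper is mounted at the origin on the work surface. World frame = base frame: x ahead of the robot, y to its left, z up, the work surface at z = 0. Lengths are in m, angles in rad, forces in N, time in s.
With the tool pointing down it reaches from about 0.3 to 0.775 m from the base axis. Payload 14.6 kg.
Tool frame: the origin (TCP) lies between the finger pads; the fingertips stand ctrl.tip_extent ahead of it and the grasp point (between the pads) lies 3 mm ahead of it (ctrl.tip_extent is the distance from the TCP to the fingertips, in m); z points along the fingers, y is the line along which they close (so a half turn about z gives the same grasp; the last joint's range is limited). The gripper opens to 94 mm and grips with 3 to 60 N. Pads are 16 mm wide; open, the fingers measure 119 mm over their backs; the gripper's body (75 mm by 177 mm) begins 78 mm behind the grasp point.
Start: joints at [1.274, 0.3, 1.521, -0, 1.321, -0.067], TCP at [0.125, 0.536, 0.201] pointing down, gripper open.
Joint ranges: [-3.03, 3.03], [-0.79, 2.21], [0.23, 2.52], [-1.04, 4.18], [0, 3.07], [-2.55, 2.55]. Speed limits (rad/s): [2.22, 2.22, 2.57, 3.14, 3.14, 3.14].

## Interface

Orientations are given as [roll, pitch, yaw] about the fixed x, y, z axes, in that order (R = Rz(yaw) Ry(pitch) Rx(roll)).
In Python, from station import ctrl, cams, status gives the robot as it stands (ctrl), with the cameras (cams) and the readings (status).
- The arm moves only by the tool shift_gripper, called after "Request:" as name([rows], argument=value, ...), one row to a line, values as JSON. Schema: {"type":"object","properties":{"offsets":{"type":"array","items":{"type":"array","items":{"type":"array","items":{"type":"number"},"minItems":6,"maxItems":6},"minItems":1,"maxItems":10},"minItems":1,"maxItems":1},"finger_gap":{"type":"number"},"clamp_n":{"type":"number"},"only":{"type":"string"},"quiet":{"type":"boolean"},"lines":{"type":"string"}},"required":["offsets"],"additionalProperties":false}. offsets is a list that holds a single list of rows (three levels of brackets), with 1 to 10 rows, each of 6 numbers: dx, dy, dz in m, then a rotation vector rx, ry, rz in rad; each row shifts and turns the commanded pose from where the row before left it, along the tool's axes as they then stand; what a row does not reach is not made up. A row lasts 1/10 s, in which the tool goes at most 0.05 m and 0.15 rad, less where a joint would pass 70% of its speed; a pose out of reach is approached as far as the arm can. finger_gap is the finger opening in m, set as the call begins (left out keeps the last). The fingers move at their own pace and stop on an object; clamp_n is the grip in N (left out, the last holds). Time passes only in rows, so rows that do not move let the fingers close. The tool returns the time, the measured TCP pose, the force, the opening and the grip force at its end. only (a regular expression) keeps the lines of the reply that match it, lines (a string "A,B") keeps lines A to B, and quiet returns only ok. Input that does not fit is refused with a message, and nothing moves.
- status.get_obs(): the state, without advancing time (a new reading comes with each control period).
- cams.camera(name): name is "side" or "top" or "wrist"; returns a dict with "pixels" (480x640x3 uint8, blue, green, red), "fx", "fy", "cx", "cy" (pixels), "extrinsics" (4x4, takes a point from camera to world coordinates). Camera axes: x right, y up, looking along -z (the intrinsics and any distortion apply to the point x, -y, -z); pixel columns grow to the right and rows downward; lengths in m; the calibration is good to about 2 mm. A picture is of the moment at which its call begins. There is no depth.
- ctrl.hand_in(): hands the job in; it is judged then, once.
The state is a dict: "time_s": time; "qpos": joint angles; "joint_vel": joint speeds; "tau": joint torques, N m; "ee_pos": TCP position; "eef_rot": TCP orientation; "force": force on the tool from outside, world axes, zero at the start; "moment": the same for the moment, N m; "grip_width": finger opening in m; "grip_force": force on a finger pad.
Only numpy, scipy, OpenCV 4.12 (cv2) and the standard library are available. Lean on these libraries where they do the work, as an engineer would, in place of code of your own. Each camera call takes 0.05 s, during which the arm holds its last target. There are 200 camera calls.

## Working session

There is one attempt and no reset: what is moved stays moved. The work goes in short steps, Python scripts to look and compute and a tool call to move; the robot and the scene stay as the last step left them, time stands still between calls to the robot, and variables do not carry over. Pictures are saved under pics/ and viewed, at most 14 in all, crops included, and the job is handed in when it is done.

```bash
ls; mkdir -p pics
```

Run:
```python
from station import ctrl, cams, status
import cv2,numpy as np
print(status.get_obs(), ctrl.tip_extent)
for n in ("top","side"):
    c=cams.camera(n); cv2.imwrite(f"pics/{n}0.png",c["pixels"]); print(n,c["fx"],c["fy"],c["cx"],c["cy"],np.round(c["extrinsics"],3).tolist(),[k for k in c])
```

```text
pics
station.py
{'time_s': 0.0, 'qpos': array([ 1.27436926e+00,  3.00474791e-01,  1.52159367e+00, -1.29555924e-05,
        1.32072389e+00, -6.65675740e-02]), 'joint_vel': array([ 0.00204293, -0.00111845,  0.00030509, -0.00040905,  0.00043871,
        0.00076309]), 'tau': array([ 5.61427732e-04, -5.31784201e+01, -3.52737808e+01,  7.08972942e-02,
        2.43730098e-02, -7.03275646e-05]), 'ee_pos': array([0.12521904, 0.53526755, 0.20017899]), 'eef_rot': array([-3.14039478e+00, -6.72811288e-05,  2.91173634e+00]), 'force': array([ 0.00774277, -0.18228618, -0.2301514 ]), 'moment': array([ 0.00799027,  0.06269865, -0.01701956]), 'grip_force': 0.0, 'grip_width': 0.0936721725119394} 0.022
top 596.7361211058119 596.7361211058119 315.8635236434947 243.12361027414954 [[0.008, 0.99, -0.141, 0.45], [-1.0, 0.006, -0.015, 0.043], [-0.014, 0.141, 0.99, 1.113], [0.0, 0.0, 0.0, 1.0]] ['pixels', 'fx', 'fy', 'cx', 'cy', 'extrinsics']
side 546.7353344103514 546.7353344103514 321.35363779151515 245.8495718124726 [[0.887, 0.271, -0.374, 0.188], [-0.462, 0.523, -0.716, -0.806], [0.002, 0.808, 0.589, 0.754], [0.0, 0.0, 0.0, 1.0]] ['pixels', 'fx', 'fy', 'cx', 'cy', 'extrinsics']
```

View pics/top0.png

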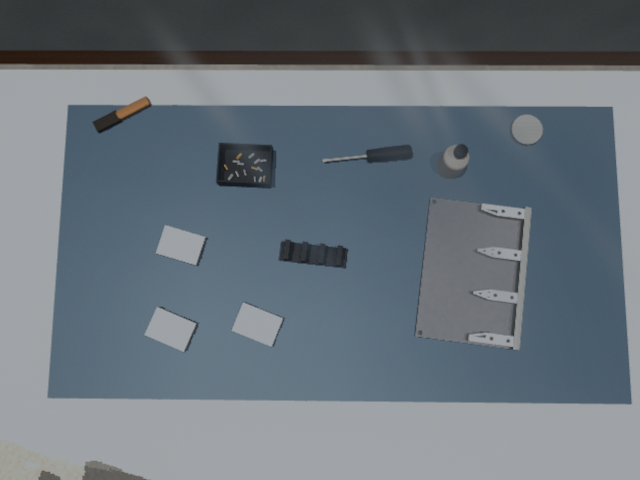

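View pics/side0.png

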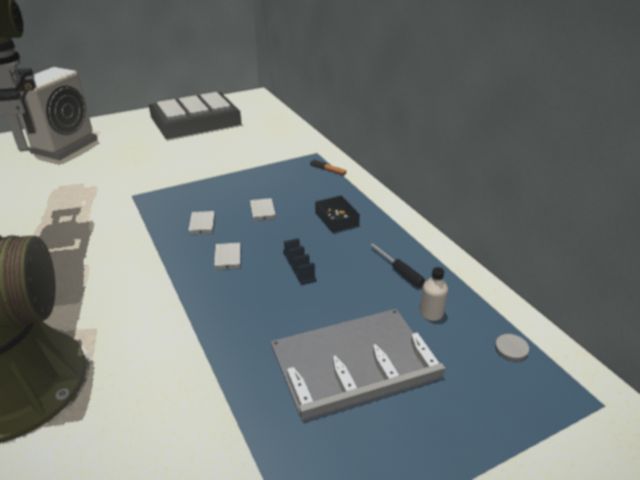

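The top view shows three housings at about px (181,246), (171,329) and (258,325). The rack is at (314,254), the nest at (475,273) with its apron on the left, the bin at (245,166), the driver at (368,156) and the bottle at (455,157). The side view agrees with this, and all the closed faces are up.

Create h.py:
```python
from station import ctrl, cams, status
import cv2,numpy as np
from scipy.spatial.transform import Rotation as Ro
def cast(c,uv,z):
    uv=np.atleast_2d(np.float64(uv)); E=np.array(c["extrinsics"])
    d=np.c_[(uv[:,0]-c["cx"])/c["fx"],-(uv[:,1]-c["cy"])/c["fy"],-np.ones(len(uv))]@E[:3,:3].T
    return E[:3,3]+d*((z-E[2,3])/d[:,2])[:,None]
def proj(c,P):
    E=np.array(c["extrinsics"]); p=(np.atleast_2d(P)-E[:3,3])@E[:3,:3]
    return np.c_[c["cx"]+c["fx"]*p[:,0]/-p[:,2],c["cy"]+c["fy"]*p[:,1]/p[:,2]]
def blobs(c,mask,z,amin=300):
    "blobs of a mask -> list of (centre xy, long axis angle, size mm, area)"
    out=[]
    for k in cv2.findContours(mask.astype(np.uint8),cv2.RETR_EXTERNAL,cv2.CHAIN_APPROX_NONE)[0]:
        if cv2.contourArea(k)<amin: continue
        (x,y),(w,h),a=cv2.minAreaRect((cast(c,k[:,0],z)[:,:2]*1000).astype(np.float32))
        if w<h: a+=90; w,h=h,w
        a=(a+90)%180-90
        out.append((np.round([x,y],1),round(a,1),(round(w,1),round(h,1)),k[:,0].mean(0).round()))
    return out
def tool(u,phi):
    """tool axes: closing axis y along (cos u, sin u), pointing right(+phi) of down; u in rad, phi in deg"""
    y=np.array([np.cos(u),np.sin(u),0]); z0=np.array([0,0,-1.]); x0=np.cross(y,z0)
    R=np.c_[x0,y,z0]; return Ro.from_matrix(R)*Ro.from_euler('y',-phi,degrees=True)
def plan(pos,R):
    o=status.get_obs(); Rc=Ro.from_euler('xyz',o["eef_rot"])
    d=Rc.inv().apply(np.array(pos)-o["ee_pos"]); r=(Rc.inv()*R).as_rotvec()
    print("trans(tool)",d.round(4),"rotvec",r.round(3),"| after rot trans",R.inv().apply(np.array(pos)-o["ee_pos"]).round(4),"t",round(o["time_s"],1))
```

Run:
```python
from h import *
c=cams.camera("top"); im=c["pixels"]; hsv=cv2.cvtColor(im,cv2.COLOR_BGR2HSV)
s,v=hsv[...,1],hsv[...,2]
roi=np.zeros(s.shape,bool); roi[108:400,72:610]=1
m=(s<60)&(v>110)&roi
print("bright"); [print(b) for b in blobs(c,m,.014)]
print("dark"); [print(b) for b in blobs(c,(v<45)&roi,.04,100)]
n=(s<90)&(v>60)&roi; n[:,:405]=0; n[:190]=0
print("nest"); [print(b) for b in blobs(c,n,.008)]
big=cv2.resize(im[190:360,270:540],None,fx=2.9,fy=2.9,interpolation=cv2.INTER_CUBIC); cv2.imwrite("pics/c1.png",big)
```

```text
bright
(array([408.8, 264.1]), -89.5, (469.0, 173.6), array([221., 363.]))
(array([602.5, 313.5]), 73.8, (81.3, 58.2), array([180., 244.]))
(array([ 557.2, -232. ]), -7.2, (266.6, 190.3), array([480., 261.]))
(array([ 828.9, -340.2]), -2.2, (57.9, 56.8), array([527., 129.]))
(array([ 852.2, -285.4]), 42.8, (72.6, 36.4), array([497., 118.]))
(array([ 848.1, -121.3]), -89.9, (51.3, 41.8), array([415., 118.]))
dark
(array([733.8, 222.5]), 38.3, (104.3, 54.8), array([230., 172.]))
nest
(array([ 517.9, -296.6]), -0.8, (391.6, 382.8), array([507., 294.]))
```

View pics/c1.png

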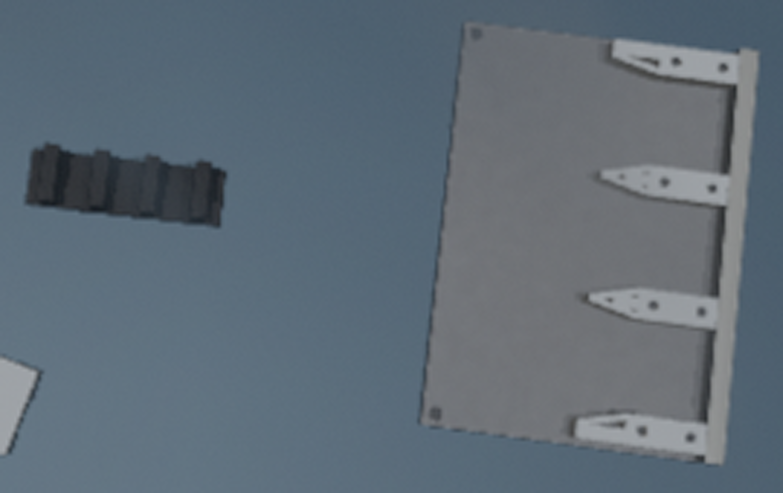

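In the crop the rack's cheek tops run from (52,146) to (203,162) along their far ends, and its foot's near edge runs from (26,203) to (219,227). The nest plate's left corners are at (465,23) and (422,425). The lane noses are on the left side, at x about 575–612.

Add to h.py:
```python
def housings(c,z=.014):
    b,g,r=[c["pixels"][...,i].astype(int) for i in range(3)]
    m=(b-r<14)&(b>90); m[:108]=0; m[398:]=0; m[:,:75]=0; m[:,400:]=0
    return [q for q in blobs(c,m,z,200)]
```

Run:
```python
from h import *
c=cams.camera("top")
for q in housings(c): print(q)
f=lambda p:np.array(p)/2.9+[270,190]-.33
ft=cast(c,f([(26,203),(219,227)]),0); print("foot near",ft.round(4).tolist())
ck=cast(c,f([(52,146),(101,151),(153,157),(203,162)]),.04); print("cheek far",ck.round(4).tolist())
n=cast(c,f([(465,23),(422,425)]),.008); print("nest left",n.round(4).tolist(),np.linalg.norm(n[0]-n[1]))
e=(n[0]-n[1])[:2]; a=np.arctan2(e[1],e[0]); print("nest yaxis ang",a)
ey=np.array([np.cos(a),np.sin(a)]); ex=np.array([ey[1],-ey[0]])
o=(n[0]+n[1])[:2]/2+.092*ex; print("nest origin",o, "lanes home",[(o+.04*ex+k*.078*ey).round(4).tolist() for k in(-1,0,1)])
st=cast(c,f([(741,52),(708,462)]),.028)  # stop bar inner face top ends
print("stop", [( (p[:2]-o)@ex,(p[:2]-o)@ey) for p in st])
no=cast(c,f([(600,176),(585,297)]),.028); print("noses",[( (p[:2]-o)@ex,(p[:2]-o)@ey) for p in no])
ra=np.arctan2(*( (ck[3]-ck[0])[[1,0]])); print("rack x ang",ra, np.arctan2(*((ft[1]-ft[0])[[1,0]])))
rx=np.array([np.cos(ra),np.sin(ra)]); ry=np.array([-rx[1],rx[0]])
print("rack from cheeks",ck[:,:2].mean(0)-.018*ry,"from foot",ft[:,:2].mean(0)+.018*ry)
s=cams.camera("side"); R=ck[:,:2].mean(0)-.018*ry
pts=[np.r_[R+x*rx+y*ry,.04] for x in(-53,53) for y in(-18,18)]
pts=[np.r_[R+x/1000*rx+y/1000*ry,.04] for x in(-53,-43,-21,-11,11,21,43,53) for y in(-18,18)]
im=s["pixels"].copy(); im=cv2.resize(im[220:300,250:350],None,fx=6,fy=6,interpolation=cv2.INTER_CUBIC)
for p in proj(s,pts): cv2.circle(im,tuple(int(v) for v in (p+.5-[250,220])*6),2,(0,0,255),-1)
cv2.imwrite("pics/rk.png",im)
```

```text
(array([446.8, 325.2]), 67.7, (81.0, 56.6), array([170., 329.]))
(array([456.7, 166.2]), 68.8, (80.9, 56.5), array([257., 324.]))
(array([601.7, 312.7]), 74.1, (80.0, 56.1), array([180., 245.]))
foot near [[0.5765, 0.1298, 0.0], [0.5616, 0.0049, 0.0]]
cheek far [[0.6079, 0.111, 0.04], [0.605, 0.0802, 0.04], [0.6013, 0.0476, 0.04], [0.5984, 0.0163, 0.04]]
nest left [[0.695, -0.1546, 0.008], [0.4365, -0.1226, 0.008]] 0.2605043612914206
nest yaxis ang -0.12305768868469606
nest origin [ 0.554453   -0.22991362] lanes home [[0.4721, -0.26], [0.5495, -0.2696], [0.627, -0.2792]]
stop [(np.float64(0.08043332640840879), np.float64(0.12893504691096458)), (np.float64(0.0813210407258838), np.float64(-0.1298397742977305))]
noses [(np.float64(-0.000717957585343994), np.float64(0.03829946650660399)), (np.float64(-0.002902302842984287), np.float64(-0.03870713824028514))]
rack x ang -1.6717498754231332 -1.688938872650465
rack from cheeks [0.58524326 0.06556406] from foot [0.58694779 0.06552368]
```

View pics/rk.png

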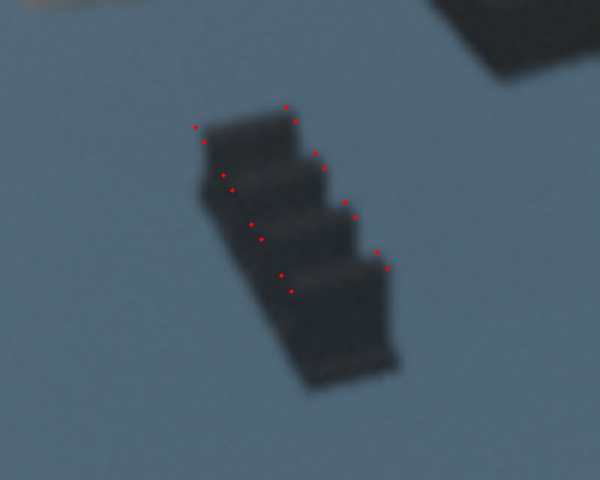

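Add to h.py:
```python
def tgt(xyz,u,phi,t=.002,back=0):
    "pose with fingertip line t past point xyz, retreated by back along the tool"
    R=tool(u,phi); d=R.apply([0,0,1]); return np.array(xyz)-(.022-t+back)*d, R
def go(xyz,u,phi,t=.002,back=0): plan(*tgt(xyz,u,phi,t,back))
RK=np.array([.586,.0655]); UR=-.11; UN=-.123; NO=np.array([.5545,-.2299])
def nest(x,y,z):
    ey=np.array([np.cos(UN),np.sin(UN)]); ex=np.array([ey[1],-ey[0]]); return np.r_[NO+x*ex+y*ey,z]
```

```bash
python3 -c "
from h import *
go([.4567,.1662,.008],-.37,-30,back=.1)"
```

```text
trans(tool) [-0.3985 -0.3434  0.0888] rotvec [-0.447  0.389  1.667] | after rot trans [-0.2906  0.4425 -0.0655] t 0.2
```

Request:
shift_gripper([
  [[-0.0362, -0.0312, 0.008, 0, 0, 0], [-0.0362, -0.0312, 0.008, 0, 0, 0], [-0.0362, -0.0312, 0.008, 0, 0, 0], [-0.0362, -0.0312, 0.008, 0, 0, 0], [-0.0362, -0.0312, 0.008, 0, 0, 0], [-0.0362, -0.0312, 0.008, 0, 0, 0], [-0.0362, -0.0312, 0.008, 0, 0, 0], [-0.0362, -0.0312, 0.008, 0, 0, 0], [-0.0362, -0.0312, 0.008, 0, 0, 0], [-0.0362, -0.0312, 0.008, 0, 0, 0]],
], finger_gap=0.08)

```text
time_s: 1.25
ee_pos: [0.4076, 0.1474, 0.1206]
eef_rot: [3.141, 0.0, 2.912]
force: [1.1, 0.8, 0.2]
grip_width: 0.08
grip_force: 0.0
```

Request:
shift_gripper([
  [[-0.0362, -0.0312, 0.008, 0, 0, 0], [0, 0, 0, -0.0373, 0.0324, 0.139], [0, 0, 0, -0.0373, 0.0324, 0.139], [0, 0, 0, -0.0373, 0.0324, 0.139], [0, 0, 0, -0.0373, 0.0324, 0.139], [0, 0, 0, -0.0373, 0.0324, 0.139], [0, 0, 0, -0.0373, 0.0324, 0.139], [0, 0, 0, -0.0373, 0.0324, 0.139], [0, 0, 0, -0.0373, 0.0324, 0.139], [0, 0, 0, -0.0373, 0.0324, 0.139]],
])

```text
time_s: 2.25
ee_pos: [0.435, 0.1105, 0.1128]
eef_rot: [3.046, -0.407, 1.655]
force: [0.9, 0.5, -0.1]
grip_width: 0.0803
grip_force: 0.0
```

Request:
shift_gripper([
  [[0, 0, 0, -0.0373, 0.0324, 0.139], [0, 0, 0, -0.0373, 0.0324, 0.139], [0, 0, 0, -0.0373, 0.0324, 0.139]],
])

```text
time_s: 2.55
ee_pos: [0.4349, 0.1105, 0.1128]
eef_rot: [-3.14, -0.526, 1.193]
force: [0.0, -0.8, 0.1]
grip_width: 0.0796
grip_force: 0.0
```

```bash
python3 -c "
from h import *
print(status.get_obs()['qpos'].round(2))
for q in housings(cams.camera('top')): print(q)
go([.4567,.1662,.008],-.37,-30,back=.1)
go([.4567,.1662,.008],-.37,-30)"
```

```text
[-0.14  0.1   2.09  0.65  0.93 -0.16]
(array([383.4,  62.9]), -6.9, (81.1, 30.8), array([314., 366.]))
(array([446.7, 324.8]), 67.7, (80.5, 56.8), array([170., 329.]))
(array([456.7, 166.2]), 68.8, (80.9, 56.5), array([257., 324.]))
(array([601.7, 312.7]), 73.8, (80.3, 55.7), array([181., 245.]))
trans(tool) [-0.0001  0.0009  0.0003] rotvec [ 0.003 -0.004 -0.016] | after rot trans [-0.0002  0.0009  0.0003] t 2.6
trans(tool) [-0.0005  0.0006  0.1003] rotvec [ 0.003 -0.004 -0.016] | after rot trans [-0.0002  0.0009  0.1003] t 2.6
```

Request:
shift_gripper([
  [[0, 0, 0, 0.003, 0.085, -0.008], [0, 0, 0, 0, 0.0855, -0.008]],
])

```text
time_s: 2.8
ee_pos: [0.4352, 0.1109, 0.1134]
eef_rot: [3.128, -0.698, 1.227]
force: [0.9, -0.1, -0.1]
grip_width: 0.0798
grip_force: 0.0
```

```bash
python3 -c "
from h import *
go([.4567,.1662,.008],-.37,-40,t=.001)"
```

```text
trans(tool) [-0.0223 -0.      0.0979] rotvec [-0.004  0.     0.02 ] | after rot trans [-0.0223  0.0001  0.0979] t 2.8
```

Request:
shift_gripper([
  [[-0.0223, 0, 0.03, -0.004, 0, 0.02], [0, 0, 0.04, 0, 0, 0], [0, 0, 0.0279, 0, 0, 0], [0, 0, 0, 0, 0, 0]],
])

```text
time_s: 3.2
ee_pos: [0.4504, 0.1545, 0.0211]
eef_rot: [-3.134, -0.694, 1.196]
force: [-0.1, -0.1, 0.3]
grip_width: 0.0797
grip_force: 0.0
```

```bash
python3 -c "
from h import *
go([.4567,.1662,.008],-.37,-40,t=.001)"
```

```text
trans(tool) [ 0.0017  0.0016 -0.0025] rotvec [-0.005  0.004 -0.004] | after rot trans [ 0.0017  0.0016 -0.0025] t 3.2
```

Request:
shift_gripper([
  [[0, 0, 0, 0, 0, 0], [0, 0, 0, 0, 0, 0], [0, 0, 0, 0, 0, 0], [0, 0, 0, 0, 0, 0]],
], finger_gap=0.04, clamp_n=40)

```text
time_s: 3.6
ee_pos: [0.4519, 0.1526, 0.0241]
eef_rot: [-3.14, -0.695, 1.195]
force: [-0.3, -0.6, -0.3]
grip_width: 0.0514
grip_force: 0.0
```

Request:
shift_gripper([
  [[0, 0, 0, 0, 0, 0], [0, 0, 0, 0, 0, 0]],
])

```text
time_s: 3.8
ee_pos: [0.4516, 0.1529, 0.0235]
eef_rot: [-3.138, -0.695, 1.195]
force: [0.4, -0.8, -0.3]
grip_width: 0.0407
grip_force: 0.0
```

```bash
python3 -c "
from h import *
for q in housings(cams.camera('top')): print(q)
im=cams.camera('side')['pixels'][180:300,180:340]; cv2.imwrite('pics/g1.png',cv2.resize(im,None,fx=4,fy=4))
im=cams.camera('wrist')['pixels'];cv2.imwrite('pics/w1.png',im)"
```

```text
(array([396.3,  66.6]), -19.6, (69.4, 57.7), array([306., 360.]))
(array([446.8, 324.8]), 67.7, (80.6, 56.8), array([170., 329.]))
(array([451.8, 160.5]), 69.4, (94.1, 70.2), array([262., 328.]))
(array([601.7, 312.6]), 73.9, (80.4, 55.6), array([181., 245.]))
```

View pics/w1.png

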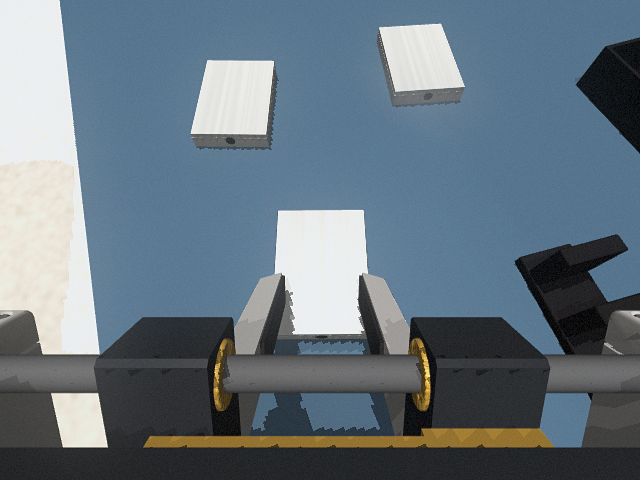

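View pics/g1.png

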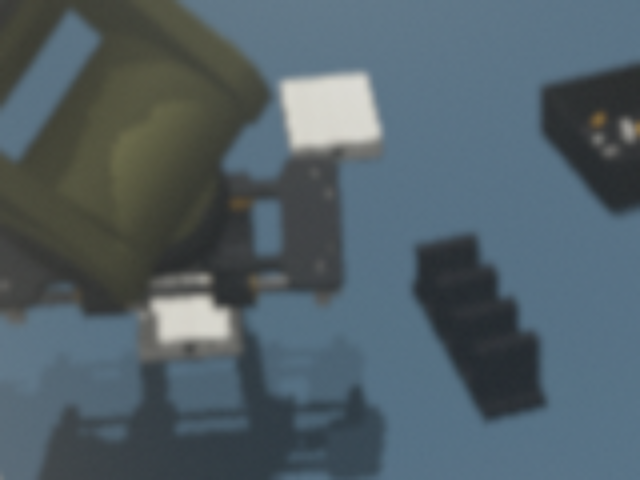

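The wrist view shows the fingertips at about (285,275) and (360,275), either side of or above the near half of the housing. The opening is already below 56 mm, so nothing is gripped. I'll check the geometry by projecting points into the wrist view.

```bash
python3 -c "
from h import *
o=status.get_obs(); R=Ro.from_euler('xyz',o['eef_rot']); print(o['ee_pos'],o['grip_width'],o['grip_force'])
c=cams.camera('wrist')
for n,p in {'tipL':[0,-.02,.022],'tipR':[0,.02,.022],'tcp':[0,0,0],'tipL+x':[.008,-.02,.022],'tipL-x':[-.008,-.02,.022],'tipLx28':[0,-.028,.022]}.items():
  P=o['ee_pos']+R.apply(p); print(n,P.round(4),proj(c,P).round())
y=np.array([np.cos(-.37),np.sin(-.37)]); x=np.array([-y[1],y[0]])
for a,b in((-1,-1),(-1,1),(1,1),(1,-1)):
  P=np.r_[np.array([.4567,.1662])+a*.04*x+b*.028*y,.014]; print(P.round(3),proj(c,P).round())
print(np.round(c['extrinsics'],3).tolist())
"
```

```text
[0.45153084 0.15300742 0.02332688] 0.040151847037960105 0.0
tipL [0.438  0.1734 0.0065] [[289. 273.]]
tipR [0.4752 0.1588 0.0064] [[354. 273.]]
tcp [0.4515 0.153  0.0233] [[322. 285.]]
tipL+x [0.4403 0.1792 0.0116] [[289. 260.]]
tipL-x [0.4357 0.1677 0.0014] [[290. 285.]]
tipLx28 [0.4306 0.1764 0.0065] [[277. 273.]]
[0.416 0.139 0.014] [[271. 336.]]
[0.468 0.119 0.014] [[373. 335.]]
[0.497 0.193 0.014] [[365. 210.]]
[0.445 0.214 0.014] [[278. 211.]]
[[0.931, 0.33, -0.155, 0.429], [-0.365, 0.839, -0.404, 0.093], [-0.004, 0.432, 0.902, 0.211], [0.0, 0.0, 0.0, 1.0]]
```

```bash
python3 -c "
from h import *
im=cams.camera('wrist')['pixels'][200:345,225:420]; cv2.imwrite('pics/w2.png',cv2.resize(im,None,fx=4,fy=4,interpolation=cv2.INTER_CUBIC))"
```

```text
(no output)
```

View pics/w2.png

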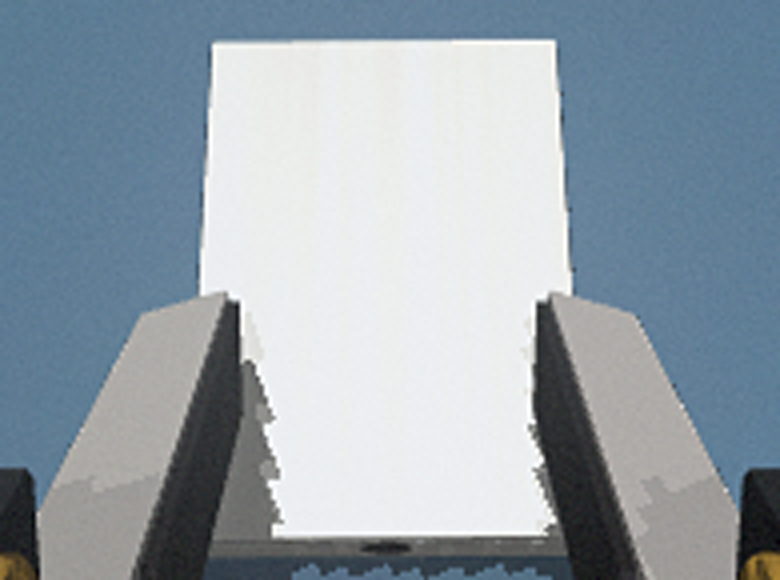

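The fingertips seem to end higher than `tip_extent` suggests: their corner is at row 273, where row 260 was predicted. I'll find out by feel, pointing straight down and touching the housing lightly.

Request:
shift_gripper([
  [[0, 0, -0.03, 0, 0, 0], [0, 0, -0.02, 0, 0, 0], [0, 0, 0, 0, -0.14, 0], [0, 0, 0, 0, -0.14, 0], [0, 0, 0, 0, -0.14, 0], [0, 0, 0, 0, -0.14, 0], [0, 0, 0, 0, -0.138, 0]],
], finger_gap=0.03)

```text
time_s: 4.75
ee_pos: [0.4397, 0.1234, 0.0619]
eef_rot: [-3.137, -0.023, 1.198]
force: [0.2, -0.7, -0.9]
grip_width: 0.0299
grip_force: 0.0
```

```bash
python3 -c "
from h import *
c=cams.camera('wrist');o=status.get_obs(); R=Ro.from_euler('xyz',o['eef_rot'])
for e in (.003,.012,.022):
  print(e,[proj(c,o['ee_pos']+R.apply([x,y*o['grip_width']/2,e])).round().tolist() for x in(-.008,.008) for y in(-1,1)])
cv2.imwrite('pics/w3.png',c['pixels'][130:400,150:490])
go([.4567,.1662,.014],-.37,0,t=0)"
```

```text
0.003 [[[296.0, 295.0]], [[348.0, 295.0]], [[296.0, 268.0]], [[349.0, 268.0]]]
0.012 [[[298.0, 289.0]], [[347.0, 289.0]], [[297.0, 263.0]], [[348.0, 263.0]]]
0.022 [[[299.0, 283.0]], [[346.0, 283.0]], [[298.0, 259.0]], [[346.0, 259.0]]]
trans(tool) [ 0.0448 -0.0002  0.0268] rotvec [-0.003 -0.014 -0.003] | after rot trans [ 0.0452 -0.0001  0.0262] t 4.8
```

View pics/w3.png

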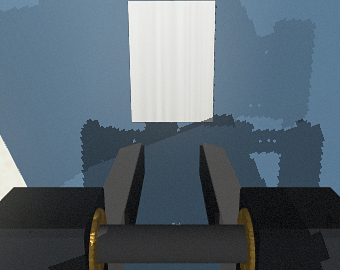

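Request:
shift_gripper([
  [[0.045, 0, 0, 0, -0.014, 0], [0, 0, 0.022, 0, 0, 0], [0, 0, 0.002, 0, 0, 0], [0, 0, 0, 0, 0, 0]],
])

```text
time_s: 5.2
ee_pos: [0.4546, 0.1654, 0.0379]
eef_rot: [-3.132, -0.013, 1.199]
force: [0.4, 0.3, 0.5]
grip_width: 0.0301
grip_force: 0.0
```

Request:
shift_gripper([
  [[0, 0, 0.004, 0, 0, 0], [0, 0, 0.002, 0, 0, 0], [0, 0, 0, 0, 0, 0]],
])

```text
time_s: 5.5
ee_pos: [0.4553, 0.1656, 0.0324]
eef_rot: [-3.134, -0.014, 1.198]
force: [0.5, -0.3, -0.4]
grip_width: 0.03
grip_force: 0.0
```

Request:
shift_gripper([
  [[0, 0, 0.003, 0, 0, 0], [0, 0, 0.001, 0, 0, 0], [0, 0, 0, 0, 0, 0]],
])

```text
time_s: 5.8
ee_pos: [0.4552, 0.166, 0.0282]
eef_rot: [-3.133, -0.014, 1.199]
force: [-0.1, -0.6, 0.7]
grip_width: 0.03
grip_force: 0.0
```

Request:
shift_gripper([
  [[0, 0, 0.002, 0, 0, 0], [0, 0, 0.002, 0, 0, 0], [0, 0, 0, 0, 0, 0]],
])

```text
time_s: 6.1
ee_pos: [0.4551, 0.1661, 0.024]
eef_rot: [-3.133, -0.014, 1.199]
force: [-0.4, 0.5, -0.1]
grip_width: 0.03
grip_force: 0.0
```

Request:
shift_gripper([
  [[0, 0, 0.002, 0, 0, 0], [0, 0, 0, 0, 0, 0], [0, 0, 0.002, 0, 0, 0], [0, 0, 0, 0, 0, 0]],
])

```text
time_s: 6.5
ee_pos: [0.4551, 0.1661, 0.0201]
eef_rot: [-3.133, -0.014, 1.199]
force: [-0.6, -0.3, -0.9]
grip_width: 0.0303
grip_force: 0.0
```

Request:
shift_gripper([
  [[0, 0, 0.001, 0, 0, 0], [0, 0, 0, 0, 0, 0], [0, 0, 0.001, 0, 0, 0], [0, 0, 0, 0, 0, 0]],
])

```text
time_s: 6.9
ee_pos: [0.4552, 0.1662, 0.0182]
eef_rot: [-3.134, -0.014, 1.199]
force: [-0.3, 0.2, 0.5]
grip_width: 0.0301
grip_force: 0.0
```

Request:
shift_gripper([
  [[0, 0, 0.001, 0, 0, 0], [0, 0, 0, 0, 0, 0]],
])

```text
time_s: 7.1
ee_pos: [0.4552, 0.1662, 0.0172]
eef_rot: [-3.134, -0.014, 1.199]
force: [-0.3, -0.7, -0.1]
grip_width: 0.0303
grip_force: 0.0
```

Request:
shift_gripper([
  [[0, 0, 0.001, 0, 0, 0], [0, 0, 0, 0, 0, 0]],
])

```text
time_s: 7.3
ee_pos: [0.4551, 0.1662, 0.0161]
eef_rot: [-3.133, -0.014, 1.199]
force: [0.6, -0.6, -0.4]
grip_width: 0.0302
grip_force: 0.0
```

Request:
shift_gripper([
  [[0, 0, 0.001, 0, 0, 0], [0, 0, 0, 0, 0, 0]],
])

```text
time_s: 7.5
ee_pos: [0.4551, 0.1662, 0.0152]
eef_rot: [-3.133, -0.014, 1.199]
force: [0.6, -0.2, -0.3]
grip_width: 0.0299
grip_force: 0.0
```

Request:
shift_gripper([
  [[0, 0, 0.001, 0, 0, 0], [0, 0, 0, 0, 0, 0]],
])

```text
time_s: 7.7
ee_pos: [0.4552, 0.1663, 0.0142]
eef_rot: [-3.133, -0.014, 1.199]
force: [0.2, 0.8, 0.0]
grip_width: 0.0302
grip_force: 0.0
```

```bash
python3 -c "
from h import *
c=cams.camera('top')
for q in housings(c): print(q)
cv2.imwrite('pics/w4.png',cams.camera('wrist')['pixels'][130:400,150:490])"
```

```text
(array([446.8, 324.8]), 67.7, (80.4, 56.8), array([170., 329.]))
(array([601.8, 312.7]), 73.6, (80.4, 55.7), array([180., 245.]))
```

View pics/w4.png

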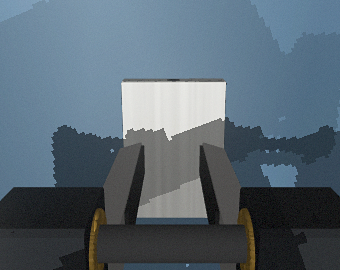

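```bash
python3 -c "
from h import *
c=cams.camera('wrist');o=status.get_obs(); R=Ro.from_euler('xyz',o['eef_rot']); E=np.array(c['extrinsics'])
print(c['fx'],c['fy'],'cam in tool',R.inv().apply(E[:3,3]-o['ee_pos']).round(4)); print('cam axes in tool',(R.as_matrix().T@E[:3,:3]).round(3).tolist())
im=c['pixels']; g=cv2.cvtColor(im,cv2.COLOR_BGR2GRAY)
print(g[270:300:5,270:375:5])
D=c['fx']*.030/57; print('depth',D)
for uv in((293,275),(350,275)):
  d=np.array([(uv[0]-c['cx'])/c['fx'],-(uv[1]-c['cy'])/c['fy'],-1])*D
  print('tip in tool',R.inv().apply(E[:3,:3]@d+E[:3,3]-o['ee_pos']).round(4))
"
```

```text
350.8716598432178 350.8716598432178 cam in tool [ 7.050e-02  1.000e-04 -1.845e-01]
cam axes in tool [[0.0, 0.969, 0.245], [1.0, -0.001, 0.0], [0.001, 0.245, -0.969]]
[[ 64 119 119 119 115 115 113 114 119 119 113 117 120 121 118 117 120 116
  120 120 117]
 [ 64 122 103  89  90 119 112 117 121 118 119 121 119 120 121 115  70  86
   79 121 113]
 [ 82  82  86  84  52 118 117 120 118 118 118 113 119 119 116 117  40  87
   85  83  84]
 [ 86  86  82  83  37 118 118 117 119 119 117 113 119 120 116 115  32  71
   84  85  82]
 [ 81  85  85  81  39 118 113 116 116 114 117 115 119 116 113 114  28  35
   82  85  84]
 [ 86  81  88  79  36 116 116 115 115 109 119 113 114 118 116 115  28  33
   83  84  79]]
depth 0.18466929465432513
tip in tool [ 0.009  -0.015  -0.0096]
tip in tool [ 0.009   0.015  -0.0096]
```

Request:
shift_gripper([
  [[0, 0, 0.002, 0, 0, 0], [0, 0, 0.002, 0, 0, 0], [0, 0, 0, 0, 0, 0]],
])

```text
time_s: 8.15
ee_pos: [0.455, 0.1663, 0.0099]
eef_rot: [-3.133, -0.014, 1.199]
force: [-0.4, 0.8, 0.0]
grip_width: 0.0298
grip_force: 0.0
```

Request:
shift_gripper([
  [[0, 0, 0.002, 0, 0, 0], [0, 0, 0, 0, 0, 0], [0, 0, 0.001, 0, 0, 0], [0, 0, 0, 0, 0, 0]],
])

```text
time_s: 8.55
ee_pos: [0.4554, 0.1664, 0.0093]
eef_rot: [-3.134, -0.014, 1.199]
force: [-15.4, -4.8, 36.8]
grip_width: 0.03
grip_force: 18.0
```

Request:
shift_gripper([
  [[0, 0, 0.001, 0, 0, 0], [0, 0, 0, 0, 0, 0]],
])

```text
time_s: 8.75
ee_pos: [0.4555, 0.1665, 0.0092]
eef_rot: [-3.134, -0.014, 1.199]
force: [-21.4, -5.5, 51.9]
grip_width: 0.0303
grip_force: 25.7
```

Request:
shift_gripper([
  [[0, 0, 0.001, 0, 0, 0], [0, 0, 0, 0, 0, 0]],
])

```text
time_s: 8.95
ee_pos: [0.4555, 0.1665, 0.009]
eef_rot: [-3.134, -0.014, 1.199]
force: [-26.2, -8.0, 66.8]
grip_width: 0.0301
grip_force: 33.3
```

The touch came at TCP z of about 0.0095 on a 14 mm top. So the real fingertips are about 4.5 mm behind the reported TCP, not 22 mm ahead of it, and I'll use that measured value. Next I back off and grasp at −40°.

```bash
sed -i 's/(.022-t+back)/(-.0045-t+back)/' h.py
```

Request:
shift_gripper([
  [[0, 0, -0.02, 0, 0, 0], [0, 0, -0.05, 0, 0, 0], [0, 0, 0, 0, 0.14, 0], [0, 0, 0, 0, 0.14, 0], [0, 0, 0, 0, 0.14, 0], [0, 0, 0, 0, 0.14, 0], [0, 0, 0, 0, 0.138, 0], [0, 0, 0, 0, 0, 0]],
], finger_gap=0.08)

```text
time_s: 9.75
ee_pos: [0.4537, 0.1647, 0.0736]
eef_rot: [-3.123, -0.682, 1.188]
force: [-0.4, -0.6, 0.1]
grip_width: 0.0803
grip_force: 0.0
```

```bash
python3 -c "
from h import *
for q in housings(cams.camera('top')): print(q)
go([.4567,.1662,.008],-.37,-40,t=.001)"
```

```text
(array([400.,  87.]), -19.5, (73.0, 52.1), array([295., 358.]))
(array([446.8, 324.8]), 67.7, (80.6, 56.8), array([170., 329.]))
(array([456.5, 165.9]), 68.9, (80.3, 56.6), array([257., 324.]))
(array([601.7, 312.7]), 73.8, (80.3, 55.6), array([181., 245.]))
trans(tool) [-0.0394  0.003   0.0582] rotvec [-0.011  0.021 -0.011] | after rot trans [-0.0406  0.0019  0.0574] t 9.8
```

Request:
shift_gripper([
  [[-0.0406, 0.003, 0, -0.011, 0.021, -0.011], [0, 0, 0.035, 0, 0, 0], [0, 0, 0.0225, 0, 0, 0], [0, 0, 0, 0, 0, 0], [0, 0, 0, 0, 0, 0]],
])

```text
time_s: 10.3
ee_pos: [0.4589, 0.1706, 0.0056]
eef_rot: [3.139, -0.699, 1.208]
force: [-0.7, -0.0, 0.3]
grip_width: 0.0793
grip_force: 0.0
```

```bash
python3 -c "
from h import *
go([.4567,.1662,.008],-.37,-40,t=.001)"
```

```text
trans(tool) [-0.0022 -0.0004  0.0006] rotvec [-0.002 -0.001  0.005] | after rot trans [-0.0022 -0.0004  0.0006] t 10.3
```

Request:
shift_gripper([
  [[0, 0, 0, 0, 0, 0], [0, 0, 0, 0, 0, 0], [0, 0, 0, 0, 0, 0], [0, 0, 0, 0, 0, 0], [0, 0, 0, 0, 0, 0]],
], finger_gap=0.04, clamp_n=40)

```text
time_s: 10.8
ee_pos: [0.4592, 0.1699, 0.0057]
eef_rot: [3.137, -0.702, 1.206]
force: [-4.3, -3.6, 7.3]
grip_width: 0.0555
grip_force: 40.0
```

Add to h.py:
```python
def grasp(C,u,phi):
    "record the housing centre in the tool frame (nominal attitude)"
    o=status.get_obs(); g=Ro.from_euler('xyz',o["eef_rot"]).inv().apply(np.array(C)-o["ee_pos"]); np.savetxt("g.txt",g); print("g",g.round(4))
def carry(C,u,phi): 
    R=tool(u,phi); plan(np.array(C)-R.apply(np.loadtxt("g.txt")),R)
```

```bash
python3 -c "
from h import *
grasp([.4567,.1662,.007],0,0)"
```

```text
g [-0.0025 -0.001  -0.0038]
```

Request:
shift_gripper([
  [[0.0129, 0, -0.0153, 0, 0, 0], [0.0258, 0, -0.0306, 0, 0, 0], [0.0258, 0, -0.0306, 0, 0, 0], [0.0129, 0, -0.0153, 0, 0, 0], [0, 0, 0, 0, -0.14, 0], [0, 0, 0, 0, -0.14, 0], [0, 0, 0, 0, -0.14, 0], [0, 0, 0, 0, -0.14, 0], [0, 0, 0, 0, -0.14, 0]],
])

```text
time_s: 11.7
ee_pos: [0.4591, 0.1697, 0.1262]
eef_rot: [3.135, 0.003, 1.202]
force: [-0.4, -0.9, -2.3]
grip_width: 0.0551
grip_force: 40.0
```

Request:
shift_gripper([
  [[0, 0, 0, 0, -0.14, 0], [0, 0, 0, 0, -0.14, 0], [0, 0, 0, 0, -0.14, 0], [0, 0, 0, 0, -0.14, 0], [0, 0, 0, 0, -0.14, 0], [0, 0, 0, 0, -0.14, 0], [0, 0, 0, 0, 0, 0]],
])

```text
time_s: 12.4
ee_pos: [0.4578, 0.1707, 0.1224]
eef_rot: [-3.141, 0.845, 1.206]
force: [-0.4, -0.1, -1.6]
grip_width: 0.0553
grip_force: 40.0
```

```bash
python3 -c "
from h import *
print(status.get_obs()['qpos'].round(2))
carry([*RK,.12],UR,50)"
```

```text
[ 0.54  0.68  1.38 -0.49  1.78  0.98]
trans(tool) [-0.0305  0.1586  0.0443] rotvec [-0.194 -0.028 -0.167] | after rot trans [-0.0539  0.14    0.0746] t 12.4
```

Request:
shift_gripper([
  [[0, 0, 0, -0.097, -0.014, -0.0835], [0, 0, 0, -0.097, -0.014, -0.0835], [-0.0135, 0.035, 0.0187, 0, 0, 0], [-0.0135, 0.035, 0.0187, 0, 0, 0], [-0.0135, 0.035, 0.0187, 0, 0, 0], [-0.0135, 0.035, 0.0187, 0, 0, 0], [0, 0, 0, 0, 0, 0], [0, 0, 0, 0, 0, 0]],
])

```text
time_s: 13.2
ee_pos: [0.5876, 0.0621, 0.119]
eef_rot: [3.132, 0.864, 1.451]
force: [0.1, 1.1, -0.8]
grip_width: 0.0555
grip_force: 40.0
```

```bash
python3 -c "
from h import *
print(status.get_obs()['qpos'].round(2),status.get_obs()['grip_width'])
carry([*RK,.12],UR,50); carry([*RK,.05],UR,50)
c=cams.camera('side'); rx=np.array([np.sin(UR),-np.cos(UR)])
ck=[np.r_[RK+x*rx,.04] for x in(-.016,.016)]
print(proj(c,ck), proj(c,[np.r_[RK+x*rx,z] for x in(-.007,.007) for z in(.08,.16)]))
im=c['pixels'][190:310,220:380]; cv2.imwrite('pics/r1.png',cv2.resize(im,None,fx=5,fy=5,interpolation=cv2.INTER_CUBIC))"
```

```text
[ 0.36  0.74  1.3  -0.75  1.59  0.66] 0.0555290810192682
trans(tool) [ 0.0037 -0.001   0.0008] rotvec [ 0.002 -0.009 -0.007] | after rot trans [ 0.0037 -0.001   0.0007] t 13.2
trans(tool) [ 0.0569 -0.0014  0.0462] rotvec [ 0.002 -0.009 -0.007] | after rot trans [ 0.0573 -0.001   0.0457] t 13.2
[[295.5629648  248.05197417]
 [300.38984414 256.22927833]] [[296.44221114 235.37437739]
 [295.46737337 203.61487991]
 [298.59232499 238.8887172 ]
 [297.69887096 206.97774846]]
```

View pics/r1.png

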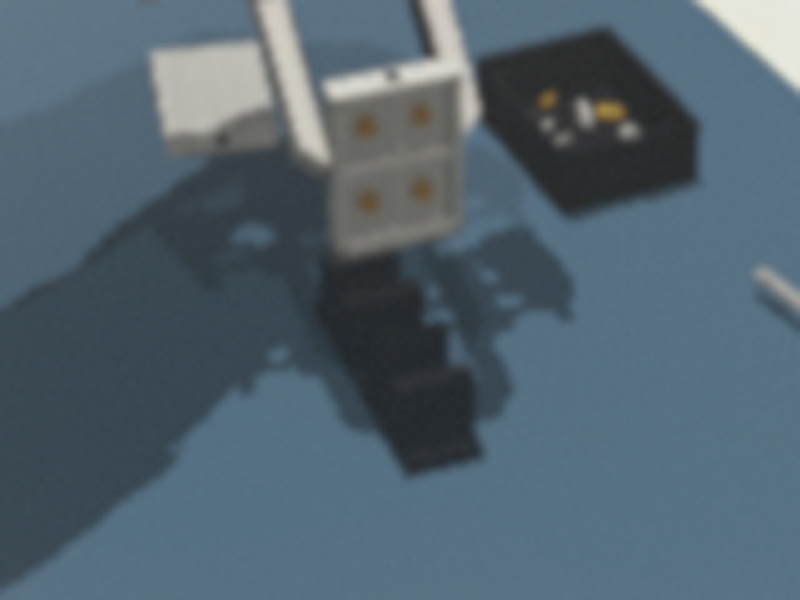

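The side crop shows the housing upright above the middle slot, hollow side towards the viewer and right (330–465, 65–258). The other cheeks are visible below it. Now lowering.

Request:
shift_gripper([
  [[0.0037, -0.001, 0.001, 0.002, -0.009, -0.007], [0.018, 0, 0.015, 0, 0, 0], [0.018, 0, 0.015, 0, 0, 0], [0, 0, 0, 0, 0, 0]],
])

```text
time_s: 13.65
ee_pos: [0.585, 0.0655, 0.0656]
eef_rot: [-3.131, 0.877, 1.472]
force: [-0.8, 0.7, -1.2]
grip_width: 0.0555
grip_force: 40.0
```

```bash
python3 -c "
from h import *
carry([*RK,.0485],UR,50)"
```

```text
trans(tool) [0.0157 0.0022 0.0146] rotvec [-0.002  0.005  0.007] | after rot trans [0.0156 0.002  0.0147] t 13.7
```

Request:
shift_gripper([
  [[0.009, 0, 0.0075, 0, 0, 0], [0, 0, 0, 0, 0, 0], [0.005, 0, 0.0042, 0, 0, 0], [0, 0, 0, 0, 0, 0]],
])

```text
time_s: 14.05
ee_pos: [0.5866, 0.0649, 0.0498]
eef_rot: [-3.138, 0.876, 1.465]
force: [0.1, -0.3, -0.8]
grip_width: 0.0553
grip_force: 40.0
```

```bash
python3 -c "
from h import *
carry([*RK,.0485],UR,50)"
```

```text
trans(tool) [0.0038 0.0004 0.0042] rotvec [0.    0.003 0.003] | after rot trans [0.0038 0.0004 0.0043] t 14.1
```

Request:
shift_gripper([
  [[0.0025, 0, 0.0028, 0, 0, 0], [0, 0, 0, 0, 0, 0], [0.0013, 0, 0.0014, 0, 0, 0], [0, 0, 0, 0, 0, 0]],
])

```text
time_s: 14.45
ee_pos: [0.5867, 0.0641, 0.0453]
eef_rot: [-3.14, 0.876, 1.464]
force: [-1.4, 1.3, 4.7]
grip_width: 0.0554
grip_force: 40.0
```

```bash
python3 -c "
from h import *
carry([*RK,.048],UR,50)"
```

```text
trans(tool) [0.0012 0.0001 0.001 ] rotvec [0.001 0.004 0.002] | after rot trans [0.0012 0.0001 0.001 ] t 14.4
```

Request:
shift_gripper([
  [[0, 0, 0, 0, 0, 0], [0, 0, 0, 0, 0, 0], [0, 0, 0, 0, 0, 0], [0, 0, -0.03, 0, 0, 0], [0, 0, -0.04, 0, 0, 0], [-0.02, 0, -0.04, 0, 0, 0], [-0.03, 0, -0.03, 0, 0, 0], [0, 0, 0, 0, 0.145, 0], [0, 0, 0, 0, 0.145, 0], [0, 0, 0, 0, 0.145, 0]],
], finger_gap=0.08)

```text
time_s: 15.45
ee_pos: [0.5952, 0.1399, 0.1732]
eef_rot: [3.142, 0.434, 1.463]
force: [0.8, -0.5, -1.0]
grip_width: 0.0801
grip_force: 0.0
```

Request:
shift_gripper([
  [[0, 0, 0, 0, 0.145, 0], [0, 0, 0, 0, 0.145, 0], [0, 0, 0, 0, 0.145, 0], [0, 0, 0, 0, 0.145, 0], [0, 0, 0, 0, 0.145, 0], [0, 0, 0, 0, 0.145, 0], [0, 0, 0, 0, 0.145, 0], [0, 0, 0, 0, 0.145, 0], [0, 0, 0, 0, 0.145, 0], [0, 0, 0, 0, 0.145, 0]],
])

```text
time_s: 16.45
ee_pos: [0.5954, 0.1384, 0.1734]
eef_rot: [3.14, -1.015, 1.462]
force: [-0.4, 1.0, 0.6]
grip_width: 0.0799
grip_force: 0.0
```

```bash
python3 -c "
from h import *
print(status.get_obs()['qpos'].round(2))
go([*RK,.048],UR,-60,t=.003,back=.08)
c=cams.camera('top'); im=c['pixels']
print(proj(c,[[*RK,.088],[*RK,.048]]))
print(housings(c,.05))
cv2.imwrite('pics/r2.png',np.hstack([cv2.resize(im[200:300,260:380],None,fx=3.2,fy=3.2,interpolation=cv2.INTER_CUBIC),cv2.resize(cams.camera('side')['pixels'][190:290,240:360],None,fx=3.2,fy=3.2,interpolation=cv2.INTER_CUBIC)]))"
```

```text
[-0.23  0.53  1.59  1.03  1.38 -0.53]
trans(tool) [-0.1476 -0.0014 -0.0688] rotvec [0.    0.032 0.001] | after rot trans [-0.1453 -0.0013 -0.0735] t 16.4
[[311.93981817 248.633874  ]
 [312.39938037 251.57249522]]
[(array([446.8, 315.5]), 67.7, (77.9, 55.0), array([171., 329.])), (array([561. , 117.2]), 87.2, (81.3, 14.6), array([284., 265.])), (array([596.6, 303.3]), 73.8, (78.9, 53.8), array([181., 245.])), (array([600.8, -16.5]), 83.4, (84.2, 79.4), array([353., 248.])), (array([618.7,  60.7]), -7.0, (102.8, 17.8), array([316., 236.])), (array([669.9, 100.5]), -89.7, (89.0, 13.0), array([293., 206.]))]
```

View pics/r2.png

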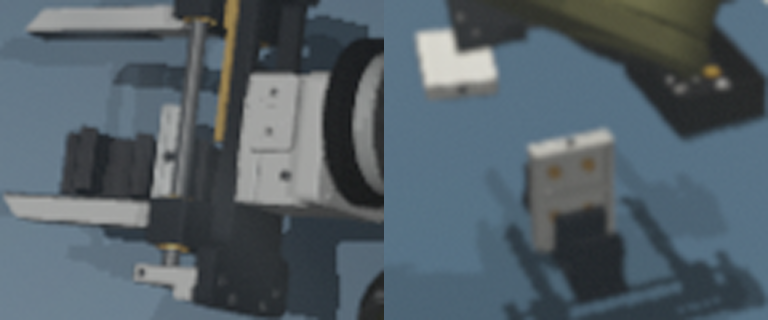

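The housing stands in the middle slot. Its top end is at top-view px of about (313,247) and nearly vertical, and the hollow side faces right. Next I approach from the right at −60°.

Request:
shift_gripper([
  [[0, 0, -0.037, 0, 0.032, 0], [0, 0, -0.037, 0, 0, 0], [-0.0363, 0, 0, 0, 0, 0], [-0.0363, 0, 0, 0, 0, 0], [-0.0363, 0, 0, 0, 0, 0], [-0.0363, 0, 0, 0, 0, 0], [0, 0, 0, 0, 0, 0]],
])

```text
time_s: 17.25
ee_pos: [0.5791, 0.0025, 0.0825]
eef_rot: [-3.127, -1.038, 1.45]
force: [-0.0, -0.8, -0.5]
grip_width: 0.0797
grip_force: 0.0
```

```bash
python3 -c "
from h import *
print(status.get_obs()['qpos'].round(2))
go([*RK,.048],UR,-60,t=.003)"
```

```text
[-0.46  0.73  1.54  0.95  1.48 -0.75]
trans(tool) [0.0026 0.0004 0.0796] rotvec [-0.005  0.009 -0.006] | after rot trans [ 0.0019 -0.      0.0796] t 17.2
```

Request:
shift_gripper([
  [[0.0022, 0, 0.02, -0.005, 0.009, -0.006], [0, 0, 0.03, 0, 0, 0], [0, 0, 0.03, 0, 0, 0], [0, 0, 0, 0, 0, 0]],
])

```text
time_s: 17.65
ee_pos: [0.5872, 0.0779, 0.0474]
eef_rot: [3.132, -1.049, 1.474]
force: [-0.6, 0.5, -0.1]
grip_width: 0.0798
grip_force: 0.0
```

```bash
python3 -c "
from h import *
go([*RK,.048],UR,-60,t=.003)"
```

```text
trans(tool) [-0.0057  0.0002 -0.0036] rotvec [-0.002 -0.002  0.007] | after rot trans [-0.0057  0.0002 -0.0036] t 17.6
```

Request:
shift_gripper([
  [[0, 0, 0, 0, 0, 0], [0, 0, 0, 0, 0, 0], [0, 0, 0, 0, 0, 0], [0, 0, 0, 0, 0, 0], [0, 0, 0, 0, 0, 0]],
], finger_gap=0.04, clamp_n=40)

```text
time_s: 18.15
ee_pos: [0.5882, 0.0729, 0.0483]
eef_rot: [3.128, -1.051, 1.473]
force: [-0.6, -1.6, 5.5]
grip_width: 0.0555
grip_force: 40.0
```

```bash
python3 -c "
from h import *
grasp([*RK,.048],0,0)"
```

```text
g [-0.004  -0.0014 -0.0065]
```

Request:
shift_gripper([
  [[0.0087, 0, -0.005, 0, 0, 0], [0.026, 0, -0.015, 0, 0, 0], [0.035, 0, -0.02, 0, 0, 0], [0.035, 0, -0.02, 0, 0, 0], [0.017, 0, -0.01, 0, 0, 0], [0, 0, 0, 0, -0.1428, 0], [0, 0, 0, 0, -0.1428, 0], [0, 0, 0, 0, -0.1428, 0], [0, 0, 0, 0, -0.1428, 0], [0, 0, 0, 0, -0.1428, 0]],
])

```text
time_s: 19.15
ee_pos: [0.5873, 0.0726, 0.1894]
eef_rot: [3.132, -0.33, 1.463]
force: [0.4, -0.0, -0.8]
grip_width: 0.0557
grip_force: 40.0
```

Request:
shift_gripper([
  [[0, 0, 0, 0, -0.1428, 0], [0, 0, 0, 0, -0.1428, 0], [0, 0, 0, 0, -0.1428, 0], [0, 0, 0, 0, -0.1428, 0], [0, 0, 0, 0, -0.1428, 0], [0, 0, 0, 0, -0.1428, 0], [0, 0, 0, 0, 0, 0]],
])

```text
time_s: 19.85
ee_pos: [0.5864, 0.0752, 0.1864]
eef_rot: [3.137, 0.525, 1.462]
force: [-0.6, -0.3, -0.8]
grip_width: 0.0559
grip_force: 40.0
```

```bash
python3 -c "
from h import *
print(nest(-.047,.078,.06),nest(-.047,-.078,.06))
print(status.get_obs()['qpos'].round(2))
carry(nest(-.047,.078,.08),UN,30)"
```

```text
[ 0.63767715 -0.19282491  0.06      ] [ 0.48285572 -0.17368526  0.06      ]
[ 0.28  0.54  1.31 -0.48  1.52  0.47]
trans(tool) [-0.1684  0.0806  0.2297] rotvec [0.011 0.002 0.012] | after rot trans [-0.1677  0.0852  0.2285] t 19.9
```

```bash
python3 -c "
from h import *
carry(nest(-.047,0,.08),UN,30);c=cams.camera('top')
im=c['pixels'].astype(int);m=(abs(im[...,0]-im[...,2])<45)&(im[...,2]>110)
print('bottle base approx',cast(c,[[442,166],[455,157],[460,150]],[.0]),cast(c,[[455,157]],.08))"
```

```text
trans(tool) [-0.1674  0.0026  0.2288] rotvec [0.011 0.002 0.012] | after rot trans [-0.1677  0.0072  0.2285] t 19.9
bottle base approx [[ 0.75864603 -0.18009016  0.        ]
 [ 0.77649439 -0.20532752  0.        ]
 [ 0.7903901  -0.21524418  0.        ]] [[ 0.75298487 -0.18746318  0.08      ]]
```

Request:
shift_gripper([
  [[0, 0, 0, 0.011, 0.002, 0.012], [-0.028, 0.0012, 0.038, 0, 0, 0], [-0.028, 0.0012, 0.038, 0, 0, 0], [-0.028, 0.0012, 0.038, 0, 0, 0], [-0.028, 0.0012, 0.038, 0, 0, 0], [-0.028, 0.0012, 0.038, 0, 0, 0], [-0.028, 0.0012, 0.038, 0, 0, 0], [0, 0, 0, 0, 0, 0], [0, 0, 0, 0, 0, 0]],
])

```text
time_s: 20.8
ee_pos: [0.5616, -0.1862, 0.0738]
eef_rot: [3.137, 0.517, 1.439]
force: [0.0, -0.1, -0.3]
grip_width: 0.0558
grip_force: 40.0
```

```bash
python3 -c "
from h import *
carry(nest(-.047,0,.018),UN,30); c=cams.camera('side'); print(proj(c,[nest(-.047,0,.08)]))
im=c['pixels'][250:430,250:470]; cv2.imwrite('pics/p1.png',cv2.resize(im,None,fx=3,fy=3,interpolation=cv2.INTER_CUBIC))"
```

```text
trans(tool) [ 0.034  -0.0005  0.0536] rotvec [-0.    -0.007 -0.008] | after rot trans [ 0.0343 -0.0003  0.0534] t 20.8
[[344.16993412 311.69886064]]
```

View pics/p1.png

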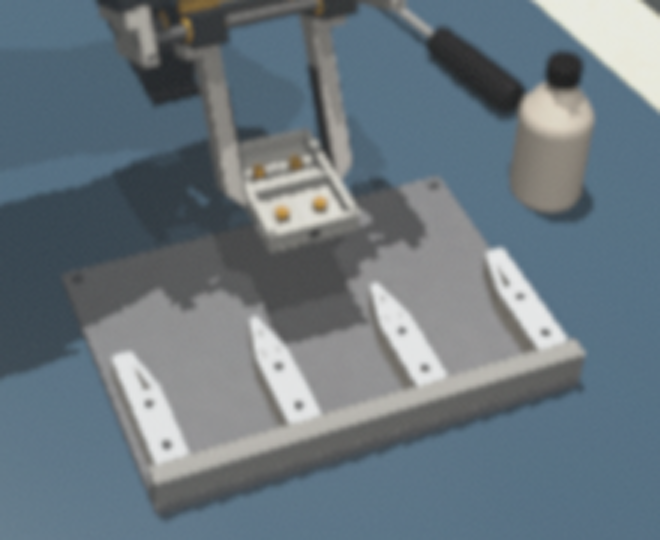

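Side crop: the housing is over the apron in front of the middle lane, at about (303,192), with its hollow side and brass posts up. Lowering and releasing.

Request:
shift_gripper([
  [[0.012, 0, 0.019, 0, -0.007, -0.008], [0.011, 0, 0.018, 0, 0, 0], [0.006, 0, 0.009, 0, 0, 0], [0, 0, 0, 0, 0, 0]],
])

```text
time_s: 21.25
ee_pos: [0.5622, -0.1817, 0.0183]
eef_rot: [-3.138, 0.525, 1.454]
force: [-0.5, -0.0, -1.5]
grip_width: 0.0557
grip_force: 40.0
```

Request:
shift_gripper([
  [[0.003, 0, 0.005, 0, 0, 0], [0, 0, 0, 0, 0, 0], [0, 0, 0, 0, 0, 0]],
])

```text
time_s: 21.55
ee_pos: [0.5626, -0.1823, 0.0136]
eef_rot: [-3.141, 0.525, 1.453]
force: [0.3, 0.3, -1.1]
grip_width: 0.0557
grip_force: 40.0
```

```bash
python3 -c "
from h import *
carry(nest(-.047,0,.016),UN,30)"
```

```text
trans(tool) [ 0.0018 -0.0008  0.0051] rotvec [0.002 0.002 0.004] | after rot trans [ 0.0018 -0.0008  0.0051] t 21.6
```

Request:
shift_gripper([
  [[0.002, 0, 0.0035, 0, 0, 0], [0, 0, 0, 0, 0, 0], [0, 0, 0, 0, 0, 0]],
])

```text
time_s: 21.85
ee_pos: [0.5623, -0.1824, 0.009]
eef_rot: [-3.14, 0.525, 1.453]
force: [0.1, 0.6, -1.7]
grip_width: 0.0556
grip_force: 40.0
```

Request:
shift_gripper([
  [[0, 0, 0, 0, 0, 0], [0, 0, 0, 0, 0, 0], [0, 0, 0, 0, 0, 0], [0, 0, -0.03, 0, 0, 0], [0, 0, -0.05, 0, 0, 0], [0, 0, -0.05, 0, 0, 0], [0, 0, 0, 0, 0.13, 0], [0, 0, 0, 0, 0.13, 0], [0, 0, 0, 0, 0.13, 0], [0, 0, 0, 0, 0.13, 0]],
], finger_gap=0.08)

```text
time_s: 22.85
ee_pos: [0.5707, -0.1174, 0.1225]
eef_rot: [3.141, 0.001, 1.453]
force: [0.4, 1.1, -0.2]
grip_width: 0.0802
grip_force: 0.0
```

```bash
python3 -c "
from h import *
def nm(c):
    b=c['pixels'].astype(int)
    hs=cv2.cvtColor(c['pixels'],cv2.COLOR_BGR2HSV); m=(hs[...,2]>0); return hs
c=cams.camera('top'); o=status.get_obs(); print(o['ee_pos'])
im=c['pixels'][190:360,400:540]; cv2.imwrite('pics/p2.png',cv2.resize(im,None,fx=3.5,fy=3.5,interpolation=cv2.INTER_CUBIC))
print(proj(c,[nest(-.047,0,.015),nest(-.087,0,.022),nest(-.007,0,.022)]))"
```

```text
[ 0.57058155 -0.11921558  0.12249665]
[[447.70288209 268.50074645]
 [426.6815465  265.31845683]
 [470.34088017 270.9305972 ]]
```

View pics/p2.png

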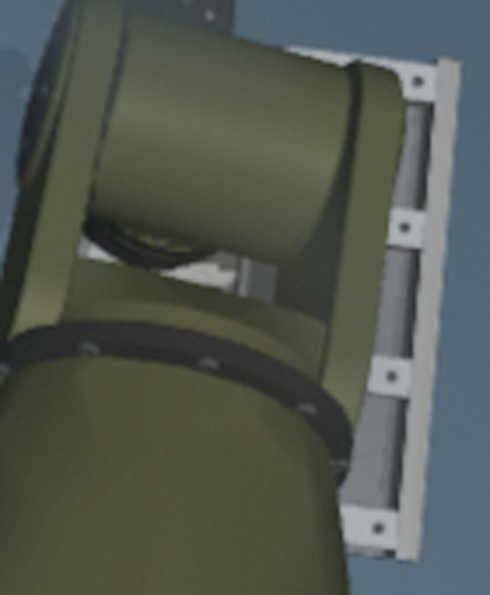

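The view is mostly blocked, but the housing's right edge at px of about (468,269) agrees with the expected placing. Next is the push, with the tool vertical and the fingers slightly open behind the housing.

Add to h.py:
```python
def npos():
    o=status.get_obs(); p=o["ee_pos"][:2]-NO; ey=np.array([np.cos(UN),np.sin(UN)]); ex=np.array([ey[1],-ey[0]]); print("nest xy of tcp",round(p@ex,4),round(p@ey,4),"z",o["ee_pos"][2].round(4),"F along push",round(o["force"][:2]@ex,1))
```

```bash
python3 -c "
from h import *
npos(); plan(nest(-.122,0,.0075),tool(UN,0))"
```

```text
nest xy of tcp -0.1118 0.0024 z 0.1225 F along push 2.3
trans(tool) [ 0.0093 -0.0025  0.1151] rotvec [ 0.001 -0.007  0.002] | after rot trans [ 0.0102 -0.0024  0.115 ] t 22.9
```

Request:
shift_gripper([
  [[0.0102, -0.0024, 0.03, 0, -0.007, 0.002], [0, 0, 0.04, 0, 0, 0], [0, 0, 0.03, 0, 0, 0], [0, 0, 0.015, 0, 0, 0], [0, 0, 0, 0, 0, 0]],
], finger_gap=0.022)

```text
time_s: 23.4
ee_pos: [0.5678, -0.1081, 0.0049]
eef_rot: [-3.137, 0.013, 1.451]
force: [-0.5, -1.0, 1.2]
grip_width: 0.0436
grip_force: 0.0
```

Request:
shift_gripper([
  [[-0.01, 0, 0, 0, 0, 0], [-0.01, 0, 0, 0, 0, 0], [-0.01, 0, 0, 0, 0, 0], [-0.01, 0, 0, 0, 0, 0], [-0.01, 0, 0, 0, 0, 0], [-0.01, 0, 0, 0, 0, 0], [-0.01, 0, 0, 0, 0, 0], [-0.01, 0, 0, 0, 0, 0], [-0.01, 0, 0, 0, 0, 0], [0, 0, 0, 0, 0, 0]],
])

```text
time_s: 24.4
ee_pos: [0.5576, -0.1991, 0.0074]
eef_rot: [-3.14, 0.013, 1.449]
force: [-0.4, 0.3, -1.1]
grip_width: 0.0221
grip_force: 0.0
```

```bash
python3 -c "
from h import *
npos()"
```

```text
nest xy of tcp -0.0309 -0.0007 z 0.0074 F along push -0.3
```

Request:
shift_gripper([
  [[-0.006, 0, 0, 0, 0, 0], [-0.004, 0, 0, 0, 0, 0], [-0.004, 0, 0, 0, 0, 0], [0, 0, 0, 0, 0, 0]],
])

```text
time_s: 24.8
ee_pos: [0.5561, -0.212, 0.0077]
eef_rot: [-3.14, 0.013, 1.45]
force: [-0.5, -0.2, 0.7]
grip_width: 0.0221
grip_force: 0.0
```

```bash
python3 -c "
from h import *
npos()"
```

```text
nest xy of tcp -0.0179 -0.0006 z 0.0077 F along push 0.3
```

Request:
shift_gripper([
  [[-0.003, 0, 0, 0, 0, 0], [-0.002, 0, 0, 0, 0, 0], [0, 0, 0, 0, 0, 0]],
])

```text
time_s: 25.1
ee_pos: [0.5556, -0.2168, 0.0078]
eef_rot: [-3.14, 0.013, 1.45]
force: [0.3, 0.3, 0.0]
grip_width: 0.022
grip_force: 0.0
```

Request:
shift_gripper([
  [[-0.002, 0, 0, 0, 0, 0], [0, 0, 0, 0, 0, 0]],
])

```text
time_s: 25.3
ee_pos: [0.5553, -0.2187, 0.0078]
eef_rot: [-3.14, 0.013, 1.45]
force: [-0.6, -0.4, -0.9]
grip_width: 0.0219
grip_force: 0.0
```

Request:
shift_gripper([
  [[-0.002, 0, 0, 0, 0, 0], [0, 0, 0, 0, 0, 0]],
])

```text
time_s: 25.5
ee_pos: [0.5554, -0.2194, 0.0078]
eef_rot: [-3.14, 0.011, 1.45]
force: [2.6, 9.2, 1.3]
grip_width: 0.022
grip_force: 4.7
```

```bash
python3 -c "
from h import *
npos()"
```

```text
nest xy of tcp -0.0105 -0.0004 z 0.0078 F along push -9.4
```

Request:
shift_gripper([
  [[0.02, 0, 0, 0, 0, 0], [0.03, 0, -0.02, 0, 0, 0], [0, 0, -0.05, 0, 0, 0], [0, 0, -0.05, 0, 0, 0], [0.045, 0, -0.02, 0, 0, 0], [0.045, 0, -0.02, 0, 0, 0], [0.045, 0, 0, 0, 0, 0], [0.045, 0, 0, 0, 0, 0], [0.045, 0, 0, 0, 0, 0], [0, 0, 0, 0, 0, 0]],
], finger_gap=0.08)

```text
time_s: 26.5
ee_pos: [0.5887, 0.0589, 0.1643]
eef_rot: [-3.14, 0.012, 1.455]
force: [-0.1, -0.4, -0.1]
grip_width: 0.0804
grip_force: 0.0
```

```bash
python3 -c "
from h import *
c=cams.camera('top')
for q in housings(c): print(q)
go([.6017,.3127,.008],-.283,-40,t=.001,back=.08)
im=c['pixels'][190:360,400:540]; big=cv2.resize(im,None,fx=3.5,fy=3.5,interpolation=cv2.INTER_CUBIC)
for p in [nest(x,y,.022) for x in(0,.08) for y in (-.028,.028)]: print(((proj(c,[p])[0]-[400,190]+.5)*3.5).round())
cv2.imwrite('pics/n1.png',big)
l=[[cv2.cvtColor(c['pixels'],cv2.COLOR_BGR2GRAY)[tuple(proj(c,[nest(x/1000,y,.02)])[0].round().astype(int)[::-1])] for x in range(-50,92,4)] for y in(-.02,0,.02)]
print(np.array(l))"
```

```text
(array([446.7, 324.8]), 67.7, (80.6, 56.8), array([170., 329.]))
(array([601.6,  72.8]), 89.0, (97.1, 23.0), array([310., 247.]))
(array([601.7, 312.7]), 73.8, (80.4, 55.7), array([181., 245.]))
trans(tool) [ 0.2099 -0.0246  0.0966] rotvec [-0.059  0.709  0.159] | after rot trans [ 0.0908 -0.059   0.2057] t 26.6
[256. 340.]
[266. 234.]
[410. 360.]
[419. 253.]
[[126 127 127 126 127 127 127 128 127 128 127 116  81 172 171 170 170 170
  169 170 169 147 151 169 169 169 169 169 170 170 167 119 159 136 157 153]
 [126 128 127 127 125 126 126 127 126 127 127 119  80 168 168 167 168 167
  167 167 167 158 150 167 168 169 169 170 171 172 172 114 152 137 156 153]
 [125 126 126 125 125 124 125 124 125 126 126 121  91 166 166 165 166 166
  167 167 166 159 150 169 170 170 171 172 172 173 174 115 157 137 156 154]]
```

Three parallel brightness profiles across the lane show the housing spanning nest x of about 0–78 mm, with its web near 36. So it is home and square. On to the next pick.

Request:
shift_gripper([
  [[0.042, -0.005, 0.0193, 0, 0, 0], [0.042, -0.005, 0.0193, 0, 0, 0], [0.042, -0.005, 0.0193, 0, 0, 0], [0.042, -0.005, 0.0193, 0, 0, 0], [0.042, -0.005, 0.0193, 0, 0, 0], [0, 0, 0, -0.0118, 0.1418, 0.0318], [0, 0, 0, -0.0118, 0.1418, 0.0318], [0, 0, 0, -0.0118, 0.1418, 0.0318], [0, 0, 0, -0.0118, 0.1418, 0.0318], [0, 0, 0, -0.0118, 0.1418, 0.0318]],
], finger_gap=0.08)

```text
time_s: 27.55
ee_pos: [0.5899, 0.2628, 0.0662]
eef_rot: [3.137, -0.699, 1.284]
force: [-0.7, 0.0, -0.6]
grip_width: 0.0802
grip_force: 0.0
```

```bash
python3 -c "
from h import *
c=cams.camera('top')
for q in housings(c): print(q)
go([.6017,.3127,.008],-.283,-40,t=.001)"
```

```text
(array([446.7, 324.7]), 67.7, (80.6, 56.8), array([170., 329.]))
(array([571.8, 213.4]), 1.4, (74.9, 33.4), array([234., 262.]))
(array([601.6, 312.7]), 73.8, (80.3, 55.5), array([181., 245.]))
trans(tool) [ 0.0023 -0.0025  0.0822] rotvec [ 0.007 -0.012 -0.01 ] | after rot trans [ 0.0034 -0.0019  0.0822] t 27.6
```

Request:
shift_gripper([
  [[0.0025, -0.002, 0.03, 0.003, -0.004, -0.005], [0, 0, 0.03, 0, 0, 0], [0, 0, 0.022, 0, 0, 0], [0, 0, 0, 0, 0, 0], [0, 0, 0, 0, 0, 0]],
])

```text
time_s: 28.1
ee_pos: [0.602, 0.3167, 0.0034]
eef_rot: [3.14, -0.688, 1.293]
force: [-0.2, 0.5, 0.6]
grip_width: 0.0799
grip_force: 0.0
```

```bash
python3 -c "
from h import *
go([.6017,.3127,.008],-.283,-40,t=.001)"
```

```text
trans(tool) [-0.0001  0.0008 -0.0006] rotvec [-0.002  0.01   0.004] | after rot trans [-0.0001  0.0008 -0.0006] t 28.1
```

Request:
shift_gripper([
  [[0, 0, 0, 0, 0, 0], [0, 0, 0, 0, 0, 0], [0, 0, 0, 0, 0, 0], [0, 0, 0, 0, 0, 0], [0, 0, 0, 0, 0, 0]],
], finger_gap=0.04, clamp_n=40)

```text
time_s: 28.6
ee_pos: [0.602, 0.3172, 0.004]
eef_rot: [3.139, -0.69, 1.293]
force: [-0.2, -2.4, 3.6]
grip_width: 0.0554
grip_force: 40.0
```

```bash
python3 -c "
from h import *
grasp([.6017,.3127,.007],0,0)"
```

```text
g [-0.0015  0.0009 -0.0051]
```

Request:
shift_gripper([
  [[0.0129, 0, -0.0153, 0, 0, 0], [0.0258, 0, -0.0306, 0, 0, 0], [0.0258, 0, -0.0306, 0, 0, 0], [0.0129, 0, -0.0153, 0, 0, 0], [0, 0, 0, 0, -0.1428, 0], [0, 0, 0, 0, -0.1428, 0], [0, 0, 0, 0, -0.1428, 0], [0, 0, 0, 0, -0.1428, 0], [0, 0, 0, 0, -0.1428, 0], [0, 0, 0, 0, -0.1428, 0]],
])

```text
time_s: 29.6
ee_pos: [0.6022, 0.3187, 0.1247]
eef_rot: [3.138, 0.172, 1.29]
force: [-0.3, 0.0, -0.5]
grip_width: 0.055
grip_force: 40.0
```

Request:
shift_gripper([
  [[0, 0, 0, 0, -0.1428, 0], [0, 0, 0, 0, -0.1428, 0], [0, 0, 0, 0, -0.1428, 0], [0, 0, 0, 0, -0.1428, 0], [0, 0, 0, 0, -0.1428, 0], [0, 0, 0, 0, 0, 0], [0, 0, 0, 0, 0, 0]],
])

```text
time_s: 30.3
ee_pos: [0.6021, 0.3187, 0.122]
eef_rot: [-3.142, 0.879, 1.292]
force: [-0.2, -0.1, -0.5]
grip_width: 0.0554
grip_force: 40.0
```

```bash
python3 -c "
from h import *
print(status.get_obs()['qpos'].round(2))
carry([*RK,.12],UR,50)"
```

```text
[ 0.63  1.21  0.42 -0.61  2.17  0.73]
trans(tool) [-0.1552  0.0538  0.1973] rotvec [-0.129  0.006 -0.108] | after rot trans [-0.1599  0.0109  0.2005] t 30.3
```

Request:
shift_gripper([
  [[0, 0, 0, -0.0645, 0.003, -0.054], [0, 0, 0, -0.0645, 0.003, -0.054], [-0.0266, 0.0018, 0.0334, 0, 0, 0], [-0.0266, 0.0018, 0.0334, 0, 0, 0], [-0.0266, 0.0018, 0.0334, 0, 0, 0], [-0.0266, 0.0018, 0.0334, 0, 0, 0], [-0.0266, 0.0018, 0.0334, 0, 0, 0], [-0.0266, 0.0018, 0.0334, 0, 0, 0], [0, 0, 0, 0, 0, 0], [0, 0, 0, 0, 0, 0]],
])

```text
time_s: 31.3
ee_pos: [0.5843, 0.0619, 0.1208]
eef_rot: [3.132, 0.87, 1.45]
force: [0.0, 0.1, -0.5]
grip_width: 0.055
grip_force: 40.0
```

```bash
python3 -c "
from h import *
carry([*RK,.12],UR,50); carry([*RK,.05],UR,50)
c=cams.camera('side'); b=c['pixels'].astype(int); m=(b[...,0]-b[...,2]<14)&(b[...,0]>90); m[:,:270]=0;m[:,330:]=0;m[:190]=0;m[260:]=0
k=max(cv2.findContours(m.astype(np.uint8),0,1)[0],key=cv2.contourArea); print(cv2.boundingRect(k))
rx=np.array([np.sin(UR),-np.cos(UR)]); ry=np.array([-rx[1],rx[0]])
print(proj(c,[np.r_[RK+.007*rx+y*ry,z] for z in(.08,.16) for y in(-.028,.028)]).round(1).tolist())"
```

```text
trans(tool) [0.0045 0.0004 0.0028] rotvec [ 0.001 -0.003 -0.007] | after rot trans [0.0045 0.0004 0.0028] t 31.3
trans(tool) [ 0.058  -0.      0.0479] rotvec [ 0.001 -0.003 -0.007] | after rot trans [0.0581 0.0004 0.0478] t 31.3
(270, 190, 46, 50)
[[286.1, 241.6], [310.9, 236.2], [284.7, 209.6], [310.5, 204.4]]
```

Request:
shift_gripper([
  [[0.003, 0, 0.002, 0.001, -0.003, -0.007], [0.018, 0, 0.015, 0, 0, 0], [0.018, 0, 0.015, 0, 0, 0], [0, 0, 0, 0, 0, 0], [0, 0, 0, 0, 0, 0]],
])

```text
time_s: 31.85
ee_pos: [0.5843, 0.0639, 0.0677]
eef_rot: [-3.133, 0.878, 1.471]
force: [0.2, -0.2, -1.6]
grip_width: 0.0556
grip_force: 40.0
```

```bash
python3 -c "
from h import *
carry([*RK,.0485],UR,50)"
```

```text
trans(tool) [0.0174 0.0008 0.016 ] rotvec [-0.001  0.005  0.007] | after rot trans [0.0173 0.0006 0.0161] t 31.9
```

Request:
shift_gripper([
  [[0.009, 0, 0.0075, 0, 0, 0], [0, 0, 0, 0, 0, 0], [0.005, 0, 0.0042, 0, 0, 0], [0, 0, 0, 0, 0, 0]],
])

```text
time_s: 32.25
ee_pos: [0.5838, 0.0631, 0.0485]
eef_rot: [-3.132, 0.878, 1.471]
force: [-0.5, 0.1, 0.2]
grip_width: 0.0556
grip_force: 40.0
```

```bash
python3 -c "
from h import *
carry([*RK,.048],UR,50)"
```

```text
trans(tool) [0.0035 0.001  0.0034] rotvec [-0.002  0.006  0.007] | after rot trans [0.0035 0.001  0.0035] t 32.2
```

Request:
shift_gripper([
  [[0.002, 0, 0.002, 0, 0, 0], [0, 0, 0, 0, 0, 0], [0.0014, 0.0005, 0.0013, 0, 0, 0], [0, 0, 0, 0, 0, 0]],
])

```text
time_s: 32.65
ee_pos: [0.5844, 0.0628, 0.0455]
eef_rot: [-3.133, 0.879, 1.469]
force: [-5.4, 2.3, 9.2]
grip_width: 0.0555
grip_force: 40.0
```

Request:
shift_gripper([
  [[0, 0, 0, 0, 0, 0], [0, 0, 0, 0, 0, 0], [0, 0, 0, 0, 0, 0], [0, 0, -0.03, 0, 0, 0], [0, 0, -0.04, 0, 0, 0], [-0.02, 0, -0.04, 0, 0, 0], [-0.03, 0, -0.03, 0, 0, 0], [0, 0, 0, 0, 0.145, 0], [0, 0, 0, 0, 0.145, 0], [0, 0, 0, 0, 0.145, 0]],
], finger_gap=0.08)

```text
time_s: 33.65
ee_pos: [0.5936, 0.1388, 0.173]
eef_rot: [-3.138, 0.437, 1.466]
force: [-0.5, -0.6, -0.3]
grip_width: 0.0801
grip_force: 0.0
```

Request:
shift_gripper([
  [[0, 0, 0, 0, 0.145, 0], [0, 0, 0, 0, 0.145, 0], [0, 0, 0, 0, 0.145, 0], [0, 0, 0, 0, 0.145, 0], [0, 0, 0, 0, 0.145, 0], [0, 0, 0, 0, 0.145, 0], [0, 0, 0, 0, 0.145, 0], [0, 0, 0, 0, 0.145, 0], [0, 0, 0, 0, 0.145, 0], [0, 0, 0, 0, 0.145, 0]],
])

```text
time_s: 34.65
ee_pos: [0.5938, 0.1373, 0.1731]
eef_rot: [-3.136, -1.012, 1.457]
force: [0.2, 0.2, 0.2]
grip_width: 0.08
grip_force: 0.0
```

```bash
python3 -c "
from h import *
go([*RK,.048],UR,-60,t=.003,back=.08)
c=cams.camera('side'); b=c['pixels'].astype(int); m=(b[...,0]-b[...,2]<14)&(b[...,0]>80); m[:,:270]=0;m[:,330:]=0;m[:215]=0;m[275:]=0
k=max(cv2.findContours(m.astype(np.uint8),0,1)[0],key=cv2.contourArea); print(cv2.boundingRect(k))
rx=np.array([np.sin(UR),-np.cos(UR)]); ry=np.array([-rx[1],rx[0]])
print(proj(c,[np.r_[RK+x*rx+y*ry,.088] for x in(-.007,.007) for y in(-.028,.028)]).round(1).tolist())"
```

```text
trans(tool) [-0.1469  0.0002 -0.0674] rotvec [-0.002  0.035 -0.002] | after rot trans [-1.445e-01  1.000e-04 -7.250e-02] t 34.6
(284, 231, 27, 38)
[[283.9, 235.0], [308.6, 229.7], [286.0, 238.6], [310.9, 233.1]]
```

Request:
shift_gripper([
  [[0, 0, -0.036, 0, 0.035, 0], [0, 0, -0.036, 0, 0, 0], [-0.0363, 0, 0, 0, 0, 0], [-0.0363, 0, 0, 0, 0, 0], [-0.0363, 0, 0, 0, 0, 0], [-0.0363, 0, 0, 0, 0, 0], [0, 0, 0, 0, 0, 0], [0, 0, 0, 0, 0, 0]],
])

```text
time_s: 35.5
ee_pos: [0.5786, 0.0043, 0.0847]
eef_rot: [-3.129, -1.041, 1.453]
force: [-0.0, 0.0, -0.4]
grip_width: 0.0801
grip_force: 0.0
```

```bash
python3 -c "
from h import *
go([*RK,.048],UR,-60,t=.003)"
```

```text
trans(tool) [-0.0005  0.001   0.0793] rotvec [-0.005  0.007 -0.004] | after rot trans [-0.001   0.0006  0.0793] t 35.5
```

Request:
shift_gripper([
  [[0, 0, 0.02, 0, 0, 0], [0, 0, 0.03, 0, 0, 0], [0, 0, 0.028, 0, 0, 0], [0, 0, 0, 0, 0, 0], [0, 0, 0, 0, 0, 0]],
])

```text
time_s: 36.0
ee_pos: [0.5859, 0.0717, 0.0466]
eef_rot: [-3.134, -1.041, 1.459]
force: [-0.8, -0.5, -0.1]
grip_width: 0.0804
grip_force: 0.0
```

```bash
python3 -c "
from h import *
go([*RK,.048],UR,-60,t=.003)"
```

```text
trans(tool) [-0.0018  0.0008  0.0014] rotvec [-0.006  0.006 -0.001] | after rot trans [-0.0019  0.0008  0.0014] t 36.0
```

Request:
shift_gripper([
  [[0, 0, 0, 0, 0, 0], [0, 0, 0, 0, 0, 0], [0, 0, 0, 0, 0, 0], [0, 0, 0, 0, 0, 0], [0, 0, 0, 0, 0, 0]],
], finger_gap=0.04, clamp_n=40)

```text
time_s: 36.5
ee_pos: [0.5856, 0.0707, 0.0453]
eef_rot: [-3.132, -1.042, 1.454]
force: [0.3, -1.7, 4.2]
grip_width: 0.0553
grip_force: 40.0
```

```bash
python3 -c "
from h import *
grasp([*RK,.048],0,0)"
```

```text
g [-0.0003  0.0009 -0.0058]
```

Request:
shift_gripper([
  [[0.0087, 0, -0.005, 0, 0, 0], [0.026, 0, -0.015, 0, 0, 0], [0.035, 0, -0.02, 0, 0, 0], [0.035, 0, -0.02, 0, 0, 0], [0.017, 0, -0.01, 0, 0, 0], [0, 0, 0, 0, -0.1428, 0], [0, 0, 0, 0, -0.1428, 0], [0, 0, 0, 0, -0.1428, 0], [0, 0, 0, 0, -0.1428, 0], [0, 0, 0, 0, -0.1428, 0]],
])

```text
time_s: 37.5
ee_pos: [0.5865, 0.0715, 0.1869]
eef_rot: [-3.139, -0.322, 1.461]
force: [-0.3, 0.1, -2.3]
grip_width: 0.0552
grip_force: 40.0
```

Request:
shift_gripper([
  [[0, 0, 0, 0, -0.1428, 0], [0, 0, 0, 0, -0.1428, 0], [0, 0, 0, 0, -0.1428, 0], [0, 0, 0, 0, -0.1428, 0], [0, 0, 0, 0, -0.1428, 0], [0, 0, 0, 0, -0.1428, 0], [0, 0, 0, 0, 0, 0]],
])

```text
time_s: 38.2
ee_pos: [0.5855, 0.0741, 0.1839]
eef_rot: [-3.132, 0.534, 1.471]
force: [-0.2, 0.1, -2.5]
grip_width: 0.0554
grip_force: 40.0
```

```bash
python3 -c "
from h import *
print(housings(cams.camera('top')))
carry(nest(-.05,-.078,.08),UN,30)"
```

```text
[(array([619.7,  81.5]), -6.0, (106.6, 97.2), array([301., 236.])), (array([635.9, 174.2]), -5.9, (82.8, 24.7), array([256., 227.]))]
trans(tool) [-0.1657 -0.0766  0.2243] rotvec [0.003 0.005 0.019] | after rot trans [-0.1682 -0.0729  0.2237] t 38.2
```

Request:
shift_gripper([
  [[0, 0, 0, 0.003, 0.005, 0.019], [-0.028, -0.0122, 0.0373, 0, 0, 0], [-0.028, -0.0122, 0.0373, 0, 0, 0], [-0.028, -0.0122, 0.0373, 0, 0, 0], [-0.028, -0.0122, 0.0373, 0, 0, 0], [-0.028, -0.0122, 0.0373, 0, 0, 0], [-0.028, -0.0122, 0.0373, 0, 0, 0], [0, 0, 0, 0, 0, 0], [0, 0, 0, 0, 0, 0]],
])

```text
time_s: 39.15
ee_pos: [0.4813, -0.1757, 0.0764]
eef_rot: [3.137, 0.523, 1.439]
force: [0.2, 0.0, -0.4]
grip_width: 0.0557
grip_force: 40.0
```

```bash
python3 -c "
from h import *
carry(nest(-.05,-.078,.0165),UN,30); c=cams.camera('side'); print(proj(c,[nest(-.05,-.078,.08)]))
cv2.imwrite('pics/p3.png',c['pixels'])"
```

```text
trans(tool) [0.0347 0.0002 0.0551] rotvec [-0.    -0.001 -0.008] | after rot trans [0.0347 0.0004 0.0551] t 39.1
[[302.54605686 321.17306097]]
```

Request:
shift_gripper([
  [[0.011, 0, 0.018, 0, 0, 0], [0.011, 0, 0.018, 0, 0, 0], [0.006, 0, 0.01, 0, 0, 0], [0, 0, 0, 0, 0, 0], [0, 0, 0, 0, 0, 0]],
])

```text
time_s: 39.7
ee_pos: [0.4825, -0.1729, 0.0225]
eef_rot: [3.139, 0.524, 1.445]
force: [0.0, 0.6, -1.0]
grip_width: 0.0555
grip_force: 40.0
```

```bash
python3 -c "
from h import *
carry(nest(-.05,-.078,.0165),UN,30); print(housings(cams.camera('top')))"
```

```text
trans(tool) [ 0.0053 -0.0005  0.0099] rotvec [ 0.001  0.    -0.003] | after rot trans [ 0.0052 -0.0005  0.0099] t 39.7
[(array([446.7, 324.8]), 67.7, (80.5, 56.8), array([170., 329.]))]
```

Request:
shift_gripper([
  [[0.003, 0, 0.006, 0, 0, 0], [0, 0, 0, 0, 0, 0], [0.0023, 0, 0.004, 0, 0, 0], [0, 0, 0, 0, 0, 0], [0, 0, 0, 0, 0, 0]],
])

```text
time_s: 40.25
ee_pos: [0.4819, -0.1735, 0.0104]
eef_rot: [3.14, 0.524, 1.445]
force: [0.5, -1.1, -0.4]
grip_width: 0.0551
grip_force: 40.0
```

Request:
shift_gripper([
  [[0, 0, 0, 0, 0, 0], [0, 0, 0, 0, 0, 0], [0, 0, 0, 0, 0, 0], [0, 0, -0.03, 0, 0, 0], [0, 0, -0.05, 0, 0, 0], [0, 0, -0.05, 0, 0, 0], [0, 0, 0, 0, 0.13, 0], [0, 0, 0, 0, 0.13, 0], [0, 0, 0, 0, 0.13, 0], [0, 0, 0, 0, 0.13, 0]],
], finger_gap=0.08)

```text
time_s: 41.25
ee_pos: [0.4904, -0.1088, 0.1239]
eef_rot: [3.137, -0.001, 1.446]
force: [-0.3, 0.1, -1.0]
grip_width: 0.08
grip_force: 0.0
```

```bash
python3 -c "
from h import *
npos(); plan(nest(-.124,-.078,.0075),tool(UN,0))"
```

```text
nest xy of tcp -0.1123 -0.0785 z 0.1239 F along push -0.1
trans(tool) [ 0.0116 -0.      0.1164] rotvec [ 0.004 -0.001 -0.001] | after rot trans [0.0117 0.0005 0.1164] t 41.2
```

Request:
shift_gripper([
  [[0.0117, 0, 0.03, 0, 0, 0], [0, 0, 0.04, 0, 0, 0], [0, 0, 0.03, 0, 0, 0], [0, 0, 0.011, 0, 0, 0], [0, 0, 0.005, 0, 0, 0], [0, 0, 0, 0, 0, 0], [0, 0, 0, 0, 0, 0]],
], finger_gap=0.022)

```text
time_s: 41.95
ee_pos: [0.4922, -0.098, 0.0082]
eef_rot: [3.138, 0.004, 1.446]
force: [0.1, -0.6, 0.5]
grip_width: 0.0275
grip_force: 0.0
```

Request:
shift_gripper([
  [[-0.01, 0, 0, 0, 0, 0], [-0.01, 0, 0, 0, 0, 0], [-0.01, 0, 0, 0, 0, 0], [-0.01, 0, 0, 0, 0, 0], [-0.01, 0, 0, 0, 0, 0], [-0.01, 0, 0, 0, 0, 0], [-0.01, 0, 0, 0, 0, 0], [-0.01, 0, 0, 0, 0, 0], [-0.01, 0, 0, 0, 0, 0], [-0.01, 0, 0, 0, 0, 0]],
])

```text
time_s: 42.95
ee_pos: [0.4787, -0.1979, 0.0073]
eef_rot: [3.14, 0.004, 1.446]
force: [0.6, 0.9, -0.5]
grip_width: 0.0221
grip_force: 0.6
```

Request:
shift_gripper([
  [[-0.004, 0, 0, 0, 0, 0], [-0.003, 0, 0, 0, 0, 0], [0, 0, 0, 0, 0, 0]],
])

```text
time_s: 43.25
ee_pos: [0.4779, -0.2042, 0.0073]
eef_rot: [3.141, 0.004, 1.445]
force: [-0.0, 1.2, -0.7]
grip_width: 0.0215
grip_force: 0.0
```

```bash
python3 -c "
from h import *
npos()"
```

```text
nest xy of tcp -0.0161 -0.0792 z 0.0073 F along push -1.2
```

Request:
shift_gripper([
  [[-0.003, 0, 0, 0, 0, 0], [0, 0, 0, 0, 0, 0]],
])

```text
time_s: 43.45
ee_pos: [0.4776, -0.207, 0.0074]
eef_rot: [3.14, 0.004, 1.446]
force: [0.2, 0.2, 0.6]
grip_width: 0.0219
grip_force: 0.0
```

Request:
shift_gripper([
  [[-0.002, 0, 0, 0, 0, 0], [0, 0, 0, 0, 0, 0]],
])

```text
time_s: 43.65
ee_pos: [0.4773, -0.2091, 0.0074]
eef_rot: [3.14, 0.004, 1.446]
force: [-0.4, 0.1, 0.2]
grip_width: 0.0218
grip_force: 0.0
```

Request:
shift_gripper([
  [[-0.0015, 0, 0, 0, 0, 0], [0, 0, 0, 0, 0, 0]],
])

```text
time_s: 43.85
ee_pos: [0.4773, -0.2095, 0.0074]
eef_rot: [3.141, 0.002, 1.445]
force: [2.0, 7.9, 2.2]
grip_width: 0.022
grip_force: 4.5
```

```bash
python3 -c "
from h import *
npos()"
```

```text
nest xy of tcp -0.0108 -0.0792 z 0.0074 F along push -8.0
```

Request:
shift_gripper([
  [[0.02, 0, 0, 0, 0, 0], [0.03, 0, -0.02, 0, 0, 0], [0, 0, -0.05, 0, 0, 0], [0, 0, -0.05, 0, 0, 0], [0.045, 0, -0.02, 0, 0, 0], [0.045, 0, -0.02, 0, 0, 0], [0.045, 0, 0, 0, 0, 0], [0.045, 0, 0, 0, 0, 0], [0.045, 0, 0, 0, 0, 0], [0, 0, 0, 0, 0, 0]],
], finger_gap=0.08)

```text
time_s: 44.85
ee_pos: [0.5114, 0.0672, 0.1663]
eef_rot: [3.14, 0.004, 1.45]
force: [-0.1, -0.9, 0.2]
grip_width: 0.08
grip_force: 0.0
```

```bash
python3 -c "
from h import *
c=cams.camera('top')
for q in housings(c): print(q)
go([.4467,.3248,.008],-.389,-40,t=.001,back=.08)
g=cv2.cvtColor(c['pixels'],cv2.COLOR_BGR2GRAY)
for L in(-.078,0): print(np.array([[g[tuple(proj(c,[nest(x/1000,L+y,.02)])[0].round().astype(int)[::-1])] for x in range(-18,92,4)] for y in(-.02,0,.02)]))"
```

```text
(array([446.8, 324.8]), 67.7, (80.5, 56.8), array([171., 329.]))
trans(tool) [ 0.2042 -0.1084  0.1001] rotvec [-0.092  0.698  0.257] | after rot trans [ 0.0637 -0.1583  0.1854] t 44.9
[[127 127 126 116  93 172 173 172 172 172 172 172 172 147 152 172 172 172
  172 172 172 171 157  85 163 134 156 151]
 [126 127 126 118  73 173 172 173 172 172 173 172 172 140 150 172 171 171
  171 171 171 170 162  85 161 137 155 151]
 [126 126 126 112  78 172 172 172 172 171 172 170 172 142 150 170 170 170
  170 171 170 170 162  93 167 136 155 150]]
[[125 125 126 114  81 169 169 169 168 167 168 168 168 145 150 167 167 168
  167 168 169 169 166 118 157 135 155 152]
 [125 125 125 119  80 167 166 166 166 166 165 165 165 157 148 166 166 167
  168 169 168 170 171 113 150 135 154 152]
 [123 125 126 120  90 164 164 163 163 164 165 165 165 157 148 167 168 169
  169 170 170 171 171 113 154 135 153 151]]
```

Request:
shift_gripper([
  [[0.034, -0.018, 0.0167, 0, 0, 0], [0.034, -0.018, 0.0167, 0, 0, 0], [0.034, -0.018, 0.0167, 0, 0, 0], [0.034, -0.018, 0.0167, 0, 0, 0], [0.034, -0.018, 0.0167, 0, 0, 0], [0.034, -0.018, 0.0167, 0, 0, 0]],
], finger_gap=0.08)

```text
time_s: 45.5
ee_pos: [0.4296, 0.2788, 0.0646]
eef_rot: [3.14, 0.004, 1.444]
force: [1.2, 0.0, -0.1]
grip_width: 0.0799
grip_force: 0.0
```

Request:
shift_gripper([
  [[0, 0, 0, -0.0182, 0.139, 0.0512], [0, 0, 0, -0.0182, 0.139, 0.0512], [0, 0, 0, -0.0182, 0.139, 0.0512], [0, 0, 0, -0.0182, 0.139, 0.0512], [0, 0, 0, -0.0182, 0.139, 0.0512], [0, 0, 0, 0, 0, 0]],
])

```text
time_s: 46.1
ee_pos: [0.4274, 0.2787, 0.0636]
eef_rot: [-3.14, -0.629, 1.208]
force: [1.0, 0.4, 0.0]
grip_width: 0.08
grip_force: 0.0
```

```bash
python3 -c "
from h import *
c=cams.camera('top')
for q in housings(c): print(q)
go([.4467,.3248,.008],-.389,-40,t=.001)"
```

```text
(array([374.3, 248.7]), -11.2, (78.3, 23.1), array([211., 370.]))
(array([446.9, 325.1]), 67.7, (81.1, 56.8), array([171., 329.]))
trans(tool) [0.0079 0.0017 0.0798] rotvec [-0.018  0.074  0.023] | after rot trans [0.0021 0.0001 0.0802] t 46.1
```

Request:
shift_gripper([
  [[0, 0, 0, -0.018, 0.074, 0.023], [0.002, 0, 0.03, 0, 0, 0], [0, 0, 0.03, 0, 0, 0], [0, 0, 0.02, 0, 0, 0], [0, 0, 0, 0, 0, 0], [0, 0, 0, 0, 0, 0]],
])

```text
time_s: 46.75
ee_pos: [0.4476, 0.33, 0.0049]
eef_rot: [3.141, -0.7, 1.186]
force: [0.3, -1.2, 0.2]
grip_width: 0.0802
grip_force: 0.0
```

```bash
python3 -c "
from h import *
go([.4467,.3248,.008],-.389,-40,t=.001)"
```

```text
trans(tool) [-0.0019  0.0011 -0.0002] rotvec [-0.003 -0.002  0.004] | after rot trans [-0.0019  0.0011 -0.0002] t 46.8
```

Request:
shift_gripper([
  [[0, 0, 0, 0, 0, 0], [0, 0, 0, 0, 0, 0], [0, 0, 0, 0, 0, 0], [0, 0, 0, 0, 0, 0], [0, 0, 0, 0, 0, 0]],
], finger_gap=0.04, clamp_n=40)

```text
time_s: 47.25
ee_pos: [0.4481, 0.3297, 0.0051]
eef_rot: [3.14, -0.702, 1.184]
force: [-2.7, -5.0, 7.5]
grip_width: 0.0556
grip_force: 40.0
```

```bash
python3 -c "
from h import *
grasp([.4467,.3248,.007],0,0)"
```

```text
g [-0.0026  0.0006 -0.0047]
```

Request:
shift_gripper([
  [[0.0129, 0, -0.0153, 0, 0, 0], [0.0258, 0, -0.0306, 0, 0, 0], [0.0258, 0, -0.0306, 0, 0, 0], [0.0129, 0, -0.0153, 0, 0, 0], [0, 0, 0, 0, -0.13, 0], [0, 0, 0, 0, -0.13, 0], [0, 0, 0, 0, -0.13, 0], [0, 0, 0, 0, -0.13, 0], [0, 0, 0, 0, -0.13, 0], [0, 0, 0, 0, -0.13, 0]],
])

```text
time_s: 48.25
ee_pos: [0.4467, 0.3306, 0.1249]
eef_rot: [-3.139, 0.04, 1.188]
force: [-0.8, -0.1, -0.4]
grip_width: 0.0555
grip_force: 40.0
```

Request:
shift_gripper([
  [[0, 0, 0, 0, -0.13, 0], [0, 0, 0, 0, -0.13, 0], [0, 0, 0, 0, -0.13, 0], [0, 0, 0, 0, -0.13, 0], [0, 0, 0, 0, -0.13, 0], [0, 0, 0, 0, -0.13, 0], [0, 0, 0, 0, 0, 0], [0, 0, 0, 0, 0, 0]],
])

```text
time_s: 49.05
ee_pos: [0.4464, 0.3309, 0.1233]
eef_rot: [-3.134, 0.813, 1.195]
force: [0.3, -0.2, 0.7]
grip_width: 0.0555
grip_force: 40.0
```

```bash
python3 -c "
from h import *
print(status.get_obs()['qpos'].round(2))
carry([*RK,.12],UR,50)"
```

```text
[ 0.73  0.87  1.04 -0.35  1.98  1.09]
trans(tool) [-0.1298  0.2283  0.1475] rotvec [-0.206 -0.06  -0.177] | after rot trans [-0.1545  0.1673  0.1972] t 49.0
```

Request:
shift_gripper([
  [[0, 0, 0, -0.103, -0.03, -0.0885], [0, 0, 0, -0.103, -0.03, -0.0885], [-0.0221, 0.0239, 0.0282, 0, 0, 0], [-0.0221, 0.0239, 0.0282, 0, 0, 0], [-0.0221, 0.0239, 0.0282, 0, 0, 0], [-0.0221, 0.0239, 0.0282, 0, 0, 0], [-0.0221, 0.0239, 0.0282, 0, 0, 0], [-0.0221, 0.0239, 0.0282, 0, 0, 0], [-0.0221, 0.0239, 0.0282, 0, 0, 0], [0, 0, 0, 0, 0, 0]],
])

```text
time_s: 50.05
ee_pos: [0.5864, 0.0585, 0.118]
eef_rot: [3.136, 0.871, 1.452]
force: [-1.1, 1.3, -0.1]
grip_width: 0.0548
grip_force: 40.0
```

Request:
shift_gripper([
  [[0, 0, 0, 0, 0, 0]],
])

```text
time_s: 50.15
ee_pos: [0.5853, 0.0624, 0.1177]
eef_rot: [3.138, 0.871, 1.456]
force: [-0.7, 0.3, -0.9]
grip_width: 0.0556
grip_force: 40.0
```

```bash
python3 -c "
from h import *
carry([*RK,.12],UR,50)
c=cams.camera('side'); b=c['pixels'].astype(int); m=(b[...,0]-b[...,2]<14)&(b[...,0]>90); m[:,:270]=0;m[:,330:]=0;m[:190]=0;m[260:]=0
k=max(cv2.findContours(m.astype(np.uint8),0,1)[0],key=cv2.contourArea); print(cv2.boundingRect(k))"
```

```text
trans(tool) [ 0.0029 -0.0002  0.0007] rotvec [ 0.    -0.001 -0.003] | after rot trans [ 0.0029 -0.0002  0.0007] t 50.1
(270, 190, 46, 51)
```

Request:
shift_gripper([
  [[0.0029, 0, 0.001, 0, 0, -0.003], [0.018, 0, 0.015, 0, 0, 0], [0.018, 0, 0.015, 0, 0, 0], [0, 0, 0, 0, 0, 0], [0, 0, 0, 0, 0, 0]],
])

```text
time_s: 50.7
ee_pos: [0.5851, 0.0653, 0.0669]
eef_rot: [-3.137, 0.875, 1.467]
force: [0.3, 0.6, -0.7]
grip_width: 0.0555
grip_force: 40.0
```

Request:
shift_gripper([
  [[0.009, 0, 0.0075, 0, 0, 0], [0, 0, 0, 0, 0, 0], [0.005, 0, 0.0042, 0, 0, 0], [0, 0, 0, 0, 0, 0], [0, 0, 0, 0, 0, 0]],
])

```text
time_s: 51.2
ee_pos: [0.5851, 0.0645, 0.0482]
eef_rot: [-3.137, 0.875, 1.466]
force: [-1.0, -0.4, -1.1]
grip_width: 0.0555
grip_force: 40.0
```

```bash
python3 -c "
from h import *
carry([*RK,.048],UR,50)"
```

```text
trans(tool) [0.0035 0.0002 0.0039] rotvec [-0.001  0.002  0.004] | after rot trans [0.0035 0.0002 0.0039] t 51.2
```

Request:
shift_gripper([
  [[0.002, 0, 0.002, 0, 0, 0], [0, 0, 0, 0, 0, 0], [0.0014, 0, 0.0015, 0, 0, 0], [0, 0, 0, 0, 0, 0]],
])

```text
time_s: 51.6
ee_pos: [0.5851, 0.0641, 0.0448]
eef_rot: [-3.138, 0.876, 1.465]
force: [-4.5, 2.6, 10.1]
grip_width: 0.0554
grip_force: 40.0
```

Request:
shift_gripper([
  [[0, 0, 0, 0, 0, 0], [0, 0, 0, 0, 0, 0], [0, 0, 0, 0, 0, 0], [0, 0, -0.03, 0, 0, 0], [0, 0, -0.04, 0, 0, 0], [-0.02, 0, -0.04, 0, 0, 0], [-0.03, 0, -0.03, 0, 0, 0], [0, 0, 0, 0, 0.145, 0], [0, 0, 0, 0, 0.145, 0], [0, 0, 0, 0, 0.145, 0]],
], finger_gap=0.08)

```text
time_s: 52.6
ee_pos: [0.5938, 0.1396, 0.1721]
eef_rot: [-3.14, 0.433, 1.464]
force: [1.0, 0.7, -0.6]
grip_width: 0.0803
grip_force: 0.0
```

Request:
shift_gripper([
  [[0, 0, 0, 0, 0.145, 0], [0, 0, 0, 0, 0.145, 0], [0, 0, 0, 0, 0.145, 0], [0, 0, 0, 0, 0.145, 0], [0, 0, 0, 0, 0.145, 0], [0, 0, 0, 0, 0.145, 0], [0, 0, 0, 0, 0.145, 0], [0, 0, 0, 0, 0.145, 0], [0, 0, 0, 0, 0.145, 0], [0, 0, 0, 0, 0.145, 0]],
])

```text
time_s: 53.6
ee_pos: [0.594, 0.1381, 0.1722]
eef_rot: [-3.14, -1.016, 1.46]
force: [1.0, -0.4, -0.2]
grip_width: 0.0798
grip_force: 0.0
```

```bash
python3 -c "
from h import *
go([*RK,.048],UR,-60,t=.003,back=.08)
c=cams.camera('side'); b=c['pixels'].astype(int); m=(b[...,0]-b[...,2]<14)&(b[...,0]>80); m[:,:270]=0;m[:,330:]=0;m[:215]=0;m[275:]=0
k=max(cv2.findContours(m.astype(np.uint8),0,1)[0],key=cv2.contourArea); print(cv2.boundingRect(k))"
```

```text
trans(tool) [-1.464e-01  1.000e-04 -6.910e-02] rotvec [-0.     0.031 -0.001] | after rot trans [-0.1441  0.     -0.0737] t 53.6
(284, 231, 27, 38)
```

Request:
shift_gripper([
  [[0, 0, -0.0365, 0, 0.031, 0], [0, 0, -0.0365, 0, 0, 0], [-0.036, 0, 0, 0, 0, 0], [-0.036, 0, 0, 0, 0, 0], [-0.036, 0, 0, 0, 0, 0], [-0.036, 0, 0, 0, 0, 0], [0, 0, 0, 0, 0, 0], [0, 0, 0, 0, 0, 0]],
])

```text
time_s: 54.45
ee_pos: [0.5789, 0.0048, 0.0854]
eef_rot: [-3.134, -1.04, 1.456]
force: [0.5, -0.6, -0.8]
grip_width: 0.08
grip_force: 0.0
```

```bash
python3 -c "
from h import *
go([*RK,.048],UR,-60,t=.003)
c=cams.camera('top'); print('bottle',cast(c,[[460.5,151]],.108),cast(c,[[455,157]],.085)); s=cv2.imread('pics/side0.png'); c=cams.camera('side'); print(cast(c,[[438,272]],.11),cast(c,[[432,312]],.01))"
```

```text
trans(tool) [-0.0012  0.0007  0.0792] rotvec [-0.004  0.007 -0.002] | after rot trans [-0.0018  0.0004  0.0792] t 54.5
bottle [[ 0.75551571 -0.19098118  0.108     ]] [[ 0.75151553 -0.18634666  0.085     ]]
[[ 0.75370272 -0.19739544  0.11      ]] [[ 0.75313934 -0.19948331  0.01      ]]
```

Request:
shift_gripper([
  [[0, 0, 0.02, 0, 0, 0], [0, 0, 0.03, 0, 0, 0], [0, 0, 0.028, 0, 0, 0], [0, 0, 0, 0, 0, 0], [0, 0, 0, 0, 0, 0]],
])

```text
time_s: 55.05
ee_pos: [0.5862, 0.072, 0.0469]
eef_rot: [-3.139, -1.041, 1.462]
force: [-0.7, 0.3, 0.1]
grip_width: 0.0799
grip_force: 0.0
```

```bash
python3 -c "
from h import *
go([*RK,.048],UR,-60,t=.003)"
```

```text
trans(tool) [-0.0023  0.0006  0.0013] rotvec [-0.004  0.007  0.001] | after rot trans [-0.0023  0.0006  0.0013] t 55.0
```

Request:
shift_gripper([
  [[0, 0, 0, 0, 0, 0], [0, 0, 0, 0, 0, 0], [0, 0, 0, 0, 0, 0], [0, 0, 0, 0, 0, 0], [0, 0, 0, 0, 0, 0]],
], finger_gap=0.04, clamp_n=40)

```text
time_s: 55.55
ee_pos: [0.586, 0.0712, 0.046]
eef_rot: [-3.137, -1.041, 1.458]
force: [-0.7, -2.0, 3.1]
grip_width: 0.0556
grip_force: 40.0
```

```bash
python3 -c "
from h import *
grasp([*RK,.048],0,0)"
```

```text
g [-0.0011  0.0006 -0.0059]
```

Request:
shift_gripper([
  [[0.0087, 0, -0.005, 0, 0, 0], [0.026, 0, -0.015, 0, 0, 0], [0.035, 0, -0.02, 0, 0, 0], [0.035, 0, -0.02, 0, 0, 0], [0.017, 0, -0.01, 0, 0, 0], [0, 0, 0, 0, -0.1428, 0], [0, 0, 0, 0, -0.1428, 0], [0, 0, 0, 0, -0.1428, 0], [0, 0, 0, 0, -0.1428, 0], [0, 0, 0, 0, -0.1428, 0]],
])

```text
time_s: 56.55
ee_pos: [0.5866, 0.0721, 0.1875]
eef_rot: [-3.141, -0.321, 1.461]
force: [0.0, -0.4, -1.5]
grip_width: 0.0557
grip_force: 40.0
```

Request:
shift_gripper([
  [[0, 0, 0, 0, -0.1428, 0], [0, 0, 0, 0, -0.1428, 0], [0, 0, 0, 0, -0.1428, 0], [0, 0, 0, 0, -0.1428, 0], [0, 0, 0, 0, -0.1428, 0], [0, 0, 0, 0, -0.1428, 0], [0, 0, 0, 0, 0, 0]],
])

```text
time_s: 57.25
ee_pos: [0.5856, 0.0746, 0.1846]
eef_rot: [-3.135, 0.534, 1.469]
force: [0.7, -0.6, -1.6]
grip_width: 0.0558
grip_force: 40.0
```

```bash
python3 -c "
from h import *
carry(nest(-.05,.072,.08),UN,30)"
```

```text
trans(tool) [-0.1674  0.0739  0.2265] rotvec [0.004 0.011 0.018] | after rot trans [-0.1684  0.0779  0.2245] t 57.2
```

Request:
shift_gripper([
  [[0, 0, 0, 0.004, 0.011, 0.018], [-0.0281, 0.013, 0.0374, 0, 0, 0], [-0.0281, 0.013, 0.0374, 0, 0, 0], [-0.0281, 0.013, 0.0374, 0, 0, 0], [-0.0281, 0.013, 0.0374, 0, 0, 0], [-0.0281, 0.013, 0.0374, 0, 0, 0], [-0.0281, 0.013, 0.0374, 0, 0, 0], [0, 0, 0, 0, 0, 0], [0, 0, 0, 0, 0, 0]],
])

```text
time_s: 58.15
ee_pos: [0.6312, -0.1948, 0.0755]
eef_rot: [3.137, 0.516, 1.438]
force: [0.2, -0.1, -1.5]
grip_width: 0.0555
grip_force: 40.0
```

Request:
shift_gripper([
  [[0.011, 0, 0.018, 0, 0, 0], [0.011, 0, 0.018, 0, 0, 0], [0.006, 0, 0.01, 0, 0, 0], [0, 0, 0, 0, 0, 0], [0, 0, 0, 0, 0, 0]],
])

```text
time_s: 58.65
ee_pos: [0.6322, -0.191, 0.0209]
eef_rot: [3.139, 0.518, 1.444]
force: [0.9, -0.1, -0.9]
grip_width: 0.0556
grip_force: 40.0
```

```bash
python3 -c "
from h import *
carry(nest(-.05,.072,.0165),UN,30)"
```

```text
trans(tool) [ 0.0049 -0.0009  0.0088] rotvec [ 0.001 -0.005 -0.003] | after rot trans [ 0.0049 -0.0009  0.0087] t 58.6
```

Request:
shift_gripper([
  [[0.003, 0, 0.005, 0, 0, 0], [0, 0, 0, 0, 0, 0], [0.002, 0, 0.0037, 0, 0, 0], [0, 0, 0, 0, 0, 0], [0, 0, 0, 0, 0, 0]],
])

```text
time_s: 59.15
ee_pos: [0.632, -0.1914, 0.011]
eef_rot: [3.139, 0.519, 1.444]
force: [-0.9, -0.7, -1.3]
grip_width: 0.0557
grip_force: 40.0
```

Request:
shift_gripper([
  [[0, 0, 0, 0, 0, 0], [0, 0, 0, 0, 0, 0], [0, 0, 0, 0, 0, 0], [0, 0, -0.03, 0, 0, 0], [0, 0, -0.05, 0, 0, 0], [0, 0, -0.05, 0, 0, 0], [0, 0, 0, 0, 0.13, 0], [0, 0, 0, 0, 0.13, 0], [0, 0, 0, 0, 0.13, 0], [0, 0, 0, 0, 0.13, 0]],
], finger_gap=0.072)

```text
time_s: 60.15
ee_pos: [0.6404, -0.1273, 0.1251]
eef_rot: [3.136, -0.006, 1.446]
force: [-0.8, 0.2, -0.7]
grip_width: 0.0717
grip_force: 0.0
```

```bash
python3 -c "
from h import *
npos(); plan(nest(-.124,.072,.0075),tool(UN,0))"
```

```text
nest xy of tcp -0.1124 0.0726 z 0.1251 F along push -0.1
trans(tool) [ 0.0108 -0.0013  0.1177] rotvec [ 0.005 -0.006 -0.002] | after rot trans [ 0.0116 -0.0006  0.1176] t 60.1
```

Request:
shift_gripper([
  [[0.0116, -0.0006, 0.03, 0.005, -0.006, -0.002], [0, 0, 0.04, 0, 0, 0], [0, 0, 0.03, 0, 0, 0], [0, 0, 0.012, 0, 0, 0], [0, 0, 0.005, 0, 0, 0], [0, 0, 0, 0, 0, 0], [0, 0, 0, 0, 0, 0]],
], finger_gap=0.022)

```text
time_s: 60.85
ee_pos: [0.6414, -0.1164, 0.0086]
eef_rot: [-3.141, 0.005, 1.447]
force: [-0.6, 0.2, 0.8]
grip_width: 0.0225
grip_force: 0.0
```

Request:
shift_gripper([
  [[-0.01, 0, 0, 0, 0, 0], [-0.01, 0, 0, 0, 0, 0], [-0.01, 0, 0, 0, 0, 0], [-0.01, 0, 0, 0, 0, 0], [-0.01, 0, 0, 0, 0, 0], [-0.01, 0, 0, 0, 0, 0], [-0.01, 0, 0, 0, 0, 0], [-0.01, 0, 0, 0, 0, 0], [-0.01, 0, 0, 0, 0, 0], [-0.01, 0, 0, 0, 0, 0]],
])

```text
time_s: 61.85
ee_pos: [0.6281, -0.2162, 0.0073]
eef_rot: [-3.139, 0.004, 1.447]
force: [1.3, 1.6, 0.6]
grip_width: 0.0218
grip_force: 0.6
```

Request:
shift_gripper([
  [[-0.004, 0, 0, 0, 0, 0], [-0.003, 0, 0, 0, 0, 0], [0, 0, 0, 0, 0, 0]],
])

```text
time_s: 62.15
ee_pos: [0.6271, -0.2227, 0.0073]
eef_rot: [-3.139, 0.005, 1.447]
force: [-0.3, -0.5, 0.4]
grip_width: 0.0219
grip_force: 0.0
```

```bash
python3 -c "
from h import *
npos()"
```

```text
nest xy of tcp -0.0161 0.0712 z 0.0073 F along push 0.5
```

Request:
shift_gripper([
  [[-0.003, 0, 0, 0, 0, 0], [0, 0, 0, 0, 0, 0]],
])

```text
time_s: 62.35
ee_pos: [0.6269, -0.2254, 0.0074]
eef_rot: [-3.139, 0.005, 1.447]
force: [0.2, 0.0, -0.2]
grip_width: 0.0218
grip_force: 0.0
```

Request:
shift_gripper([
  [[-0.002, 0, 0, 0, 0, 0], [0, 0, 0, 0, 0, 0]],
])

```text
time_s: 62.55
ee_pos: [0.6267, -0.2274, 0.0075]
eef_rot: [-3.139, 0.005, 1.447]
force: [-0.7, 0.5, -0.3]
grip_width: 0.0218
grip_force: 0.0
```

```bash
python3 -c "
from h import *
npos()"
```

```text
nest xy of tcp -0.0113 0.0714 z 0.0075 F along push -0.4
```

Request:
shift_gripper([
  [[-0.0015, 0, 0, 0, 0, 0], [0, 0, 0, 0, 0, 0]],
])

```text
time_s: 62.75
ee_pos: [0.6268, -0.2282, 0.0074]
eef_rot: [-3.139, 0.004, 1.447]
force: [1.4, 4.5, -0.2]
grip_width: 0.0221
grip_force: 2.3
```

Request:
shift_gripper([
  [[-0.001, 0, 0, 0, 0, 0], [0, 0, 0, 0, 0, 0]],
])

```text
time_s: 62.95
ee_pos: [0.6268, -0.2283, 0.0074]
eef_rot: [-3.139, 0.002, 1.448]
force: [2.2, 8.9, 0.3]
grip_width: 0.0221
grip_force: 4.9
```

```bash
python3 -c "
from h import *
npos()"
```

```text
nest xy of tcp -0.0104 0.0715 z 0.0074 F along push -9.1
```

Request:
shift_gripper([
  [[0.02, 0, 0, 0, 0, 0], [0.03, 0, -0.02, 0, 0, 0], [0, 0, -0.05, 0, 0, 0], [0, 0, -0.05, 0, 0, 0], [0.045, 0, -0.02, 0, 0, 0], [0.045, 0, -0.02, 0, 0, 0], [0.045, 0, 0, 0, 0, 0], [0.045, 0, 0, 0, 0, 0], [0.045, 0, 0, 0, 0, 0], [0, 0, 0, 0, 0, 0]],
])

```text
time_s: 63.95
ee_pos: [0.6605, 0.0498, 0.166]
eef_rot: [-3.139, 0.004, 1.452]
force: [-0.0, -0.6, -0.0]
grip_width: 0.0218
grip_force: 0.0
```

```bash
python3 -c "
from h import *
c=cams.camera('top'); g=cv2.cvtColor(c['pixels'],cv2.COLOR_BGR2GRAY); print(housings(c))
for L in(.078,-.078,0): print(np.array([[g[tuple(proj(c,[nest(x/1000,L+y,.02)])[0].round().astype(int)[::-1])] for x in range(-18,92,4)] for y in(-.02,.02)]))
a=cv2.resize(c['pixels'][130:360,390:550],None,fx=2.4,fy=2.4,interpolation=cv2.INTER_CUBIC); s=cv2.resize(cams.camera('side')['pixels'][260:430,255:460],a.shape[1::-1],interpolation=cv2.INTER_CUBIC)
cv2.imwrite('pics/fin.png',np.hstack([a,s]))"
```

```text
[(array([802.9,  54.6]), -89.8, (124.0, 11.9), array([319., 141.]))]
[[127 127 129 120 102 167 167 167 168 169 170 171 171 172 112 174 174 175
  175 160 175 176 164 105 169 102 158 156]
 [125 125 126 120  91 164 169 171 171 152 174 175 167 166 105 167 162 176
  177 168 155 176 171  95 156 109 156 153]]
[[130 130 129 119  95 176 176 176 176 176 176 176 177 152 156 177 176 176
  175 176 175 175 162  88 166 138 159 155]
 [129 129 130 115  81 176 176 176 176 175 176 175 175 146 154 175 174 174
  174 174 174 173 165  97 170 139 159 154]]
[[129 129 129 119  84 174 173 173 172 172 172 172 172 150 154 172 172 171
  171 172 173 173 170 122 162 139 159 155]
 [127 129 131 124  95 168 168 168 169 169 170 169 170 162 154 172 172 174
  173 174 175 175 175 118 159 139 157 156]]
```

View pics/fin.png

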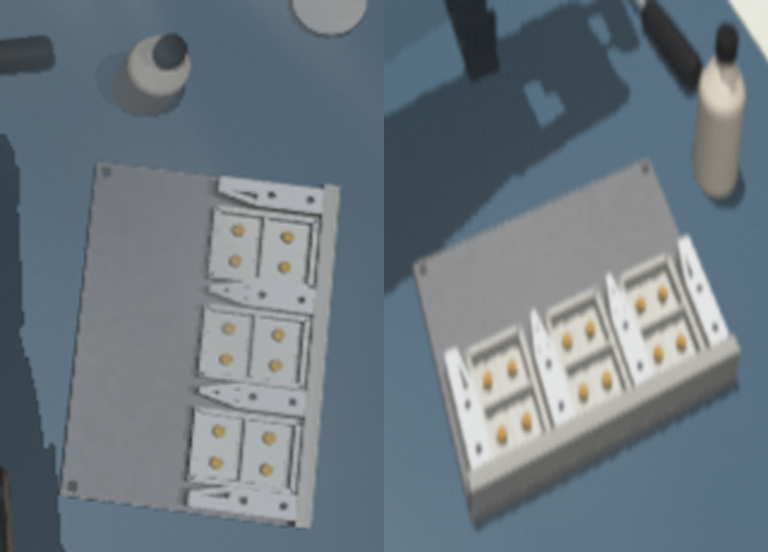

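The composite shows all three housings hollow side up, square between the guides and against the stop, at left-crop centres of about (263,247), (252,345) and (242,447). The bottle and driver are undisturbed, and the arm is clear.

```bash
python3 -c "
from station import ctrl, cams, status
print(ctrl.hand_in())"
```

```text
the job is handed in; nothing more can be done
None
```

I handed the job in at about 64 s of robot time: all three housings lie hollow side up, square and home against the stop, one per lane, by the last camera check. The bottle and driver looked undisturbed there (the bin was out of that view), and the hand-in returned no verdict.

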